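# Change the load of a ward's disinfection drawer

### The arm

A 7-joint arm with a two-finger parallel gripper is mounted at the origin on the work surface. World frame = base frame: x ahead of the robot, y to its left, z up, the work surface at z = 0. Lengths are in m, angles in rad, forces in N, time in s.
With the tool pointing down it reaches from about 0.425 to 0.925 m from the base axis. Payload 6.8 kg.
Tool frame: the origin (TCP) lies midway between the tips of the shut fingers; the grasp point (between the pads) lies 19 mm behind it; y points along the fingers, z is the direction in which the jaws open and shut, and the axes are right-handed (so a half turn about y gives the same grasp; the last joint's range is limited). The gripper opens to 85 mm and grips with 20 to 120 N. Pads are 22 mm wide; open, the fingers measure 114 mm over their backs; the gripper's body (76 mm by 85 mm) begins 54 mm behind the grasp point. The pads swing forward as they close: fully open they stand 13 mm farther back than shut.
Start: joints at [-1.283, 0.477, 0.022, 1.555, -0.011, 1.109, -0.083], TCP at [0.26, 0.623, 0.231] pointing down, gripper open.
Joint ranges: [-2.96, 2.96], [-0.34, 2.1], [-1.41, 1.46], [0.24, 2.44], [-1.37, 4.51], [0.17, 1.92], [-2.96, 2.96]. Speed limits (rad/s): [2.39, 2.39, 3.14, 3.14, 3.14, 3.14, 3.14].

### API

Orientations are given as a unit quaternion [w, x, y, z].
In Python, from station import bot gives the robot as it stands. The module is installed in compiled form; this text tells all that it offers.
- The arm moves only by the shell command python3 -m crank 'ROWS' [FORCE]. ROWS is JSON, a list of rows, each an object with "linear": the shift along the tool's x, y, z in m, a list of three; "dr": the turn, a rotation vector about the tool's x, y, z in degrees, a list of three; "hand": the gripper command: -1 is shut, 1 is fully open, values between are in proportion. A call has 1 to 10 rows; each row is the pose to reach, as a shift and turn from the pose commanded when the call began, along the tool's axes at that moment; what a row does not reach only later rows make up. A row lasts 1/12 s, in which the tool goes at most 41.7 mm and 7.16 degrees, less where a joint would pass 70% of its speed; a pose out of reach is approached as far as the arm can. A call with a gripper value outside its range is refused whole. The fingers move at their own pace and stop on an object; FORCE is the grip in N (left out, the last holds). Time passes only in rows, so rows that repeat a pose let the fingers close. It gives the time, the measured TCP pose, the force and the opening at its end, in the units of the state.
- bot.get_obs(): the state, without advancing time (a new reading comes with each control period).
- bot.read_camera(name): name is "side" or "top" or "wrist"; returns the picture (480x640x3 uint8, blue, green, red); there is no depth.
- bot.camera_params(name): a dict with "K" (3x3 intrinsics, pixels), "k1" (the pictures are not rectified: a ray, as slopes to the right and down, at radius r is drawn at 1 + k1 r^2 times it, then the intrinsics apply), "R" (3x3) and "t" (3): a world point X has camera coordinates R X + t; the wrist camera has in their place "hand_eye" (4x4, takes a point from camera to tool coordinates, whose origin is the TCP and whose axes are the tool frame's). Camera axes: x right, y down, z forward; pixel columns grow to the right and rows downward; lengths in m; the calibration is good to about 2 mm. A picture is of the moment at which its call begins: read the wrist's pose just before it. camera_params takes no time and is no camera call.
- bot.hand_in(): hands the job in, once; it reports no verdict.
Trained networks look in the newest picture that a camera, given by its name, has taken for a name from the list of things; names that differ only in an ending like _2 or _b are one class to them, and where a whole thing is asked for, a point or a joint stands for the part that bears it (a point fixed in the world has none). Each returns a list of dicts, best first, with "score" (0 to 1); they miss things now and then, are a little off and sometimes report something else, mostly with a low value. They report only what shows in the picture. A call takes as long as a camera call. They do not tell look-alikes from the thing itself.
- bot.search_frame(camera, target): "extent" ([left, top, right, bottom] in pixels, round what is visible of it).
- bot.cut_out(camera, target): "pixels" (480x640 bool, what is visible of it) and "extent" ([left, top, right, bottom] in pixels, round what is visible of it).
- bot.place_of(camera, target): "xy" ([column, row] in pixels: a listed point, or the origin of a listed thing).
The state is a dict: "t": time; "q": joint angles; "joint_vel": joint speeds; "joint_torque": joint torques, N m; "eef_pos": TCP position; "tool_rot": TCP orientation; "contact_force": force on the tool from outside, world axes, zero at the start; "torque": the same for the moment, N m; "gripper_width": opening from 0.0 (shut) to 1.0 (fully open).
Only numpy, scipy, OpenCV 4.12 (cv2) and the standard library are available. Lean on these libraries where they do the work, as an engineer would, in place of code of your own. Each camera call takes 0.05 s, during which the arm holds its last target. There are 200 camera calls.

### The job

Press the latch button on top of the disinfection cabinet and let its drawer spring fully open by itself, keeping clear of it as it moves. Lift the clean instrument box out and set it down on the middle of the black mat, then take every steel drum off the hooks of the drip rack and stand them all upright on the drawer's floor, and once everything is in place push the drawer shut until it latches. Leave the bottle, bowl and jar standing where they are.

Things in the scene. Friction and masses are not known exactly. Their poses are not given: they have to be found in the camera images.
- latch_top (a point): centre of the top of the round grey push button (34 mm across) on the white cabinet, 153 mm above the table and 70 mm behind the front edge of the cabinet's top. Pressed straight down it travels 9 mm on a spring (2.4 to 5.1 N); pressed well in, it releases the drawer; it comes back up by itself. x points from the cabinet's front to its back.
- cabinet: white disinfection cabinet, 250 deep (x) x 220 wide (y) x 138 high mm, fixed; origin under its centre; its drawer opens to its -x.
- drawer_slide (a joint): how far the drawer is open, m: 0 shut and latched, 0.150 fully open. A spring (4.3 N shut, 2.5 N open) drives it out towards the cabinet's -x whenever it is not latched; the pop takes under a second. To latch it, push it in to about 0.002 beyond 0 (it stops at -0.004; near the end up to about 12 N is needed), then let go.
- drawer_in (a point): centre of the drawer's inner floor, moves with the drawer; x to the cabinet's back, y across, z up. The floor is 150 (x) x 170 (y) mm, 20 mm above the table, with walls 32 mm high and a taller front panel. Drums fit two by two, at 36 mm (x) and 39 mm (y) either side of this point. Fully open, the whole floor is in front of the cabinet.
- drawer_face (a point): middle of the top edge of the outer face of the drawer's front panel, 124.5 mm above the table, moves with the drawer; x points into the cabinet, which is the way to push. It lies 87 mm in front (-x) of drawer_in.
- drawer: the drawer: aluminium tray with a grey front panel 214 wide, 112 high, 12 thick mm; origin under the middle of the tray
- box_mid (a point): point on the vertical centre line of the clean instrument box, half-way up, 45 mm above its underside and 45 mm below the top of its handle. A closed steel box 80 (x) x 120 (y) x 40 high mm, 0.3 kg, with a rigid upright handle on the middle of its lid; starts in the drawer. It may be held by its handle, pinched along y.
- box: the instrument box; origin under its centre. Its handle and the drums' are alike: an upside-down U in the y-z plane, 50 mm wide along y over its outside, 12 mm thick along x; two 5 mm uprights and an 8 mm top bar; 42 mm clear below the bar
- mat_top (a point): centre of the top of the flat black mat on the table, 150 (x) x 190 (y) x 4 mm thick, fixed
- rack: fixed steel rack; origin on the table below the middle of the row of hooked bars. Hooks 0 to 3: 8 mm rods along x, 95 mm apart in y (hook 0 at y -142.5), their tops 205 mm up, ends turned up 10 mm at x -30. To unhook, raise a drum 20 mm (not over 30: lid meets hook) and draw it 80 mm or more to the rack's -x (to the robot). Posts and crossbar at x +70, no higher than the hooks
- drum0_mid (a point): drum 0 (absent in some runs): point on its vertical centre line half-way up, 47.5 mm above its underside and 47.5 mm below its handle's top. Closed steel cylinder 62 mm across, 45 mm high, 0.15 kg, with a U handle like the box's on its lid (in the drum's y-z plane, 50 mm wide along y). Starts hanging by its handle's bar on hook 0, underside 118 mm above the table.
- drum1_mid (a point): drum 1 (absent in some runs): point on its vertical centre line half-way up, 47.5 mm above its underside and 47.5 mm below its handle's top. Closed steel cylinder 62 mm across, 45 mm high, 0.15 kg, with a U handle like the box's on its lid (in the drum's y-z plane, 50 mm wide along y). Starts hanging by its handle's bar on hook 1, underside 118 mm above the table.
- drum2_mid (a point): drum 2 (absent in some runs): point on its vertical centre line half-way up, 47.5 mm above its underside and 47.5 mm below its handle's top. Closed steel cylinder 62 mm across, 45 mm high, 0.15 kg, with a U handle like the box's on its lid (in the drum's y-z plane, 50 mm wide along y). Starts hanging by its handle's bar on hook 2, underside 118 mm above the table.
- drum3_mid (a point): drum 3 (absent in some runs): point on its vertical centre line half-way up, 47.5 mm above its underside and 47.5 mm below its handle's top. Closed steel cylinder 62 mm across, 45 mm high, 0.15 kg, with a U handle like the box's on its lid (in the drum's y-z plane, 50 mm wide along y). Starts hanging by its handle's bar on hook 3, underside 118 mm above the table.
- drum0: the drum of this number; origin at the centre of its underside
- drum1: the drum of this number; origin at the centre of its underside
- drum2: the drum of this number; origin at the centre of its underside
- drum3: the drum of this number; origin at the centre of its underside
- saline: clear bottle 68 mm across, 190 mm high; origin under its centre; leave alone
- bowl: steel bowl 90 mm across, 40 mm high; origin under its centre; leave alone
- jar: amber jar 70 mm across, 90 mm high; origin under its centre; leave alone
Mind the look-alikes: they are no part of the job. There is more than one size of the part that bears mat_top; the job needs the larger. Leave any red look-alike of the drum3 alone.

How it is judged:
On the way, in this order (a step that is already met when the one before it is completed fails the run):
1. the latch is pressed and the drawer springs fully open (value of joint drawer_slide above 0.14 m), for 0.2 s.
2. with the drawer still open, the box stands on the mat, let go of (x of box_mid in the frame of mat_top between -0.035 and 0.035 m and y of box_mid in the frame of mat_top between -0.035 and 0.035 m and z of box_mid in the frame of mat_top between 0.035 and 0.055 m and angle between box_mid's own z axis and vertical below 0.15 rad and contact force between the fingers and box below 0.2 N and value of joint drawer_slide above 0.1 m), for 0.2 s.
3. with the drawer still open, every drum stands upright on its floor, let go of (x of drum0_mid in the frame of drawer_in between -0.048 and 0.048 m and y of drum0_mid in the frame of drawer_in between -0.058 and 0.058 m and z of drum0_mid in the frame of drawer_in between 0.0375 and 0.0575 m and angle between each of drum0_mid, drum1_mid, drum2_mid, drum3_mid's own z axis and vertical below 0.15 rad and x of drum1_mid in the frame of drawer_in between -0.048 and 0.048 m and y of drum1_mid in the frame of drawer_in between -0.058 and 0.058 m and z of drum1_mid in the frame of drawer_in between 0.0375 and 0.0575 m and x of drum2_mid in the frame of drawer_in between -0.048 and 0.048 m and y of drum2_mid in the frame of drawer_in between -0.058 and 0.058 m and z of drum2_mid in the frame of drawer_in between 0.0375 and 0.0575 m and x of drum3_mid in the frame of drawer_in between -0.048 and 0.048 m and y of drum3_mid in the frame of drawer_in between -0.058 and 0.058 m and z of drum3_mid in the frame of drawer_in between 0.0375 and 0.0575 m and contact force between the fingers and drum0 below 0.2 N and contact force between the fingers and drum1 below 0.2 N and contact force between the fingers and drum2 below 0.2 N and contact force between the fingers and drum3 below 0.2 N and value of joint drawer_slide above 0.1 m), for 0.2 s.
At the end, for the whole second after the job is handed in: The drawer is shut and latched (open by less than 6 mm); every drum present stands upright (within 0.15 rad) on the drawer's floor; the box stands upright on the mat with its centre within 35 mm of the mat's centre along each of the mat's axes; all at rest (x of drum0_mid in the frame of drawer_in between -0.048 and 0.048 m and y of drum0_mid in the frame of drawer_in between -0.058 and 0.058 m and z of drum0_mid in the frame of drawer_in between 0.0375 and 0.0575 m and angle between each of drum0_mid, drum1_mid, drum2_mid, drum3_mid, box_mid's own z axis and vertical below 0.15 rad and x of drum1_mid in the frame of drawer_in between -0.048 and 0.048 m and y of drum1_mid in the frame of drawer_in between -0.058 and 0.058 m and z of drum1_mid in the frame of drawer_in between 0.0375 and 0.0575 m and x of drum2_mid in the frame of drawer_in between -0.048 and 0.048 m and y of drum2_mid in the frame of drawer_in between -0.058 and 0.058 m and z of drum2_mid in the frame of drawer_in between 0.0375 and 0.0575 m and x of drum3_mid in the frame of drawer_in between -0.048 and 0.048 m and y of drum3_mid in the frame of drawer_in between -0.058 and 0.058 m and z of drum3_mid in the frame of drawer_in between 0.0375 and 0.0575 m and x of box_mid in the frame of mat_top between -0.035 and 0.035 m and y of box_mid in the frame of mat_top between -0.035 and 0.035 m and z of box_mid in the frame of mat_top between 0.035 and 0.055 m and value of joint drawer_slide below 0.006 m and linear speed of each of drum0, drum1, drum2, drum3, box below 0.03 m/s); the robot touches nothing.
It fails at once if the drawer, with the box in it, is touched by the robot while it springs open (velocity of joint drawer_slide above 0.06 m/s and value of joint drawer_slide above 0.015 m and distance between box_mid and drawer_in below 0.1 m and contact force between any of the fingers, the arm and drawer above 2 N).
It fails at once if the saline is pushed away or knocked over (distance of saline from where it was at the start of the episode above 0.03 m or angle between saline's own z axis and vertical above 0.3 rad).
It fails at once if the bowl is pushed away or knocked over (distance of bowl from where it was at the start of the episode above 0.03 m or angle between bowl's own z axis and vertical above 0.3 rad).
It fails at once if the jar is pushed away or knocked over (distance of jar from where it was at the start of the episode above 0.03 m or angle between jar's own z axis and vertical above 0.3 rad).
Of drum0, drum1, drum2, drum3 only 2 to 4 are there at a start; the rules pass over those that are not, and their reading is None.
At some moment in a run one of box may be knocked a few centimetres aside while the robot is not near it.
It also fails if it takes over 210 s, if anything falls off the work surface, if the arm or the gripper's body presses on something with over 40 N, if the wrist force passes 120 N, or if a joint passes its speed limit or range.

## Working session

There is one attempt and no reset: what is moved stays moved. The work goes in short steps, Python scripts to look and compute and a shell command to move; the robot and the scene stay as the last step left them, time stands still between calls to the robot, and variables do not carry over. Pictures are saved under pics/ and viewed, about 12 in all and at most 16, crops included, and the job is handed in when it is done.

```bash
mkdir -p pics; ls; cat > h.py <<'E'
import numpy as np, cv2, json
from scipy.spatial.transform import Rotation as Rn
from station import bot
def rot(q): return Rn.from_quat([q[1],q[2],q[3],q[0]]).as_matrix()
def ext(name,obs=None):
    p=bot.camera_params(name); K=np.array(p["K"]); k1=p["k1"]
    if "R" in p: return K,k1,np.array(p["R"]),np.array(p["t"])
    o=obs or bot.get_obs(); H=np.array(p["hand_eye"]); T=np.eye(4); T[:3,:3]=rot(o["tool_rot"]); T[:3,3]=o["eef_pos"]
    M=np.linalg.inv(T@H); return K,k1,M[:3,:3],M[:3,3]
def ray(E,px):
    K,k1,R,t=E; d=np.linalg.solve(K,[px[0],px[1],1]); u=d[:2].copy()
    for _ in range(20): u=d[:2]/(1+k1*(u@u))
    return -R.T@t, R.T@np.array([u[0],u[1],1])
def atz(E,px,z):
    c,d=ray(E,px); return c+d*(z-c[2])/d[2]
def proj(E,X):
    K,k1,R,t=E; c=R@np.array(X)+t; u=c[:2]/c[2]; u=u*(1+k1*(u@u)); return (K@[u[0],u[1],1])[:2]
def tri(Es,pxs):
    A=np.zeros((3,3));b=np.zeros(3);L=[]
    for E,p in zip(Es,pxs):
        c,d=ray(E,p); d/=np.linalg.norm(d); P=np.eye(3)-np.outer(d,d); A+=P;b+=P@c; L.append((c,P))
    X=np.linalg.solve(A,b); return X,[np.linalg.norm(P@(X-c)) for c,P in L]
def snap(name,f=None):
    o=bot.get_obs(); im=bot.read_camera(name)
    if f: cv2.imwrite('pics/'+f,im)
    return im,ext(name,o)
E
python3 - <<'E'
from h import *
o=bot.get_obs(); print({k:np.round(v,3).tolist() for k,v in o.items()})
print(rot(o["tool_rot"]).round(3))
for c in("top","side"):
    im,E=snap(c,c+"0.png"); print(c,"cam",(-E[2].T@E[3]).round(3))
    for n in ["latch_top","cabinet","drawer_face","mat_top","rack","drum0_mid","drum1_mid","drum2_mid","drum3_mid","saline","bowl","jar"]:
        for r in bot.place_of(c,n)[:3]: print(n,round(r["score"],2),np.round(r["xy"],1))
E
```

```text
pics
{'t': 0.0, 'q': [-1.283, 0.478, 0.022, 1.556, -0.011, 1.109, -0.083], 'joint_vel': [-0.0, -0.001, -0.002, -0.0, -0.002, -0.001, 0.001], 'joint_torque': [0.0, -59.645, 1.608, -28.118, 0.013, 0.009, 0.0], 'eef_pos': [0.26, 0.622, 0.23], 'tool_rot': [-0.693, 0.694, -0.139, 0.139], 'contact_force': [-0.541, -0.343, -0.007], 'torque': [-0.027, -0.022, -0.026], 'gripper_width': 1.0}
[[ 0.923 -0.001  0.385]
 [-0.385 -0.002  0.923]
 [ 0.    -1.    -0.002]]
top cam [ 0.342 -0.011  1.3  ]
latch_top 0.68 [409.9 174.2]
cabinet 0.75 [395.9 166.2]
drawer_face 0.71 [411.8 212. ]
mat_top 0.81 [173.  357.9]
mat_top 0.58 [242.2 275. ]
rack 0.68 [214.4 213. ]
drum2_mid 0.85 [177.1 202.5]
drum3_mid 0.96 [137.  203.6]
drum3_mid 0.79 [172.1 253.5]
saline 0.72 [493.  222.8]
saline 0.41 [410.3 174.2]
bowl 0.76 [293.8 146.6]
bowl 0.31 [413.5 211.8]
jar 0.74 [242.9 276. ]
jar 0.55 [135.3 289.8]
side cam [ 0.034 -0.688  0.97 ]
latch_top 0.64 [445.8 268.3]
cabinet 0.73 [451.8 298.2]
cabinet 0.17 [262.  245.7]
drawer_face 0.94 [422.2 292.1]
mat_top 0.8 [262.3 245.9]
mat_top 0.74 [165.1 232.3]
rack 0.69 [300.8 204.5]
drum2_mid 0.86 [282.6 151.4]
drum3_mid 0.6 [248.9 190.9]
drum3_mid 0.48 [204.2 194.4]
saline 0.76 [488.4 416.4]
saline 0.57 [272.2 150.1]
bowl 0.67 [394.9 221.2]
bowl 0.35 [283.1 150.2]
jar 0.87 [205.8 193.2]
jar 0.4 [261.4 247.7]
```

View pics/top0.png

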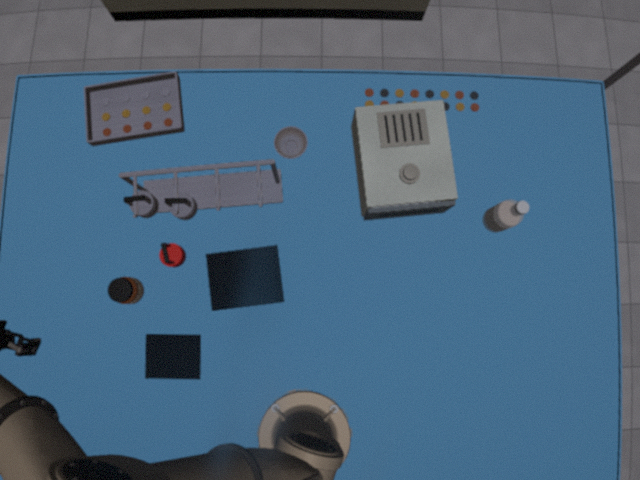

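View pics/side0.png

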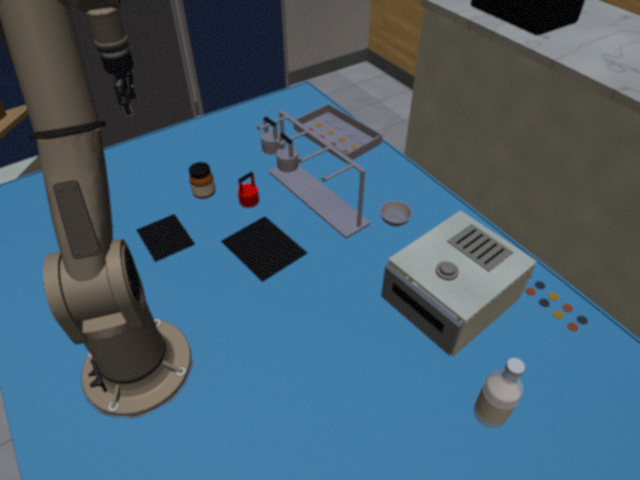

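The pictures show the larger mat at top (245,278), the cabinet with its front facing the robot (latch 410,174), and drums on hooks 3 and 2 (137,203 and 177,202). The red decoy is at (172,253), the jar at (125,290), and hooks 0 and 1 are empty.

```bash
python3 - <<'E'
from h import *
T=ext("top"); S=ext("side")
def show(n,a,b):
    X,r=tri([T,S],[a,b]); print(n,X.round(4),np.round(r,4))
show("latch",[409.9,174.2],[445.8,268.3]); print(atz(T,[409.9,174.2],.153),atz(S,[445.8,268.3],.153))
show("face",[411.8,212],[422.2,292.1]); show("cab",[395.9,166.2],[451.8,298.2])
show("mat",[242.2,275],[262.3,245.9]); show("rack",[214.4,213],[300.8,204.5])
show("d2",[177.1,202.5],[282.6,151.4]); show("d3",[137,203.6],[265,141])
show("bowl",[293.8,146.6],[394.9,221.2]); show("jar",[123,290],[205.8,193.2]);show("sal",[493,222.8],[488.4,416.4])
print("red",atz(T,[172,253],.09))
for c,E in(("top",T),("side",S)):
    bot.read_camera(c)
    for n,z in(("mat_top",.004),("cabinet",.138),("rack",.2)):
        for r in bot.cut_out(c,n)[:2]:
            m=r["pixels"].astype(np.uint8); ys,xs=np.nonzero(m)
            if len(xs)<50: continue
            P=np.array([atz(E,(x,y),z)[:2] for x,y in zip(xs,ys)],np.float32)
            print(c,n,round(r["score"],2),r["extent"],"mean",P.mean(0),"rect",cv2.minAreaRect(P*1000))
    for r in bot.place_of(c,"drum3_mid"): print(c,r)
# top face edges, manual
im=bot.read_camera("top"); cv2.imwrite("pics/crop1.png",cv2.resize(im[90:320,80:480],None,fx=2,fy=2,interpolation=cv2.INTER_CUBIC))
E
```

```text
latch [ 0.6447 -0.2447  0.149 ] [0.0017 0.0017]
[ 0.64214771 -0.24292389  0.153     ] [ 0.64350992 -0.24745861  0.153     ]
face [ 0.5624 -0.2548  0.1329] [0.0084 0.0084]
cab [ 0.7078 -0.2391 -0.0091] [0.0019 0.0019]
mat [ 0.4069  0.1683 -0.0054] [0.0012 0.0012]
rack [0.5719 0.2438 0.0048] [0.0021 0.0021]
d2 [0.5639 0.3052 0.1587] [0.0036 0.0036]
d3 [0.5659 0.4122 0.1303] [0.0041 0.0041]
bowl [0.7528 0.0372 0.0075] [0.001 0.001]
jar [ 0.3715  0.4936 -0.0351] [0.0085 0.0085]
sal [ 0.5582 -0.503  -0.01  ] [0.0035 0.0035]
red [0.45461768 0.32976945 0.09      ]
top mat_top 0.87 [203.9, 243.1, 284.1, 312.8] mean [0.40204537 0.16145357] rect ((402.88653564453125, 162.008544921875), (152.18084716796875, 193.19082641601562), 7.866103649139404)
top mat_top 0.69 [144.9, 334.6, 200.3, 377.9] mean [0.19551232 0.3435699 ] rect ((195.04347229003906, 345.1492919921875), (113.40380096435547, 147.9209442138672), 1.4690287113189697)
top cabinet 0.67 [347.6, 95.2, 460.0, 222.2] mean [ 0.6822448  -0.22989151] rect ((684.82373046875, -230.57516479492188), (287.47418212890625, 239.75662231445312), 6.34470
[... 569 characters left out ...]
21142578), (151.9476776123047, 189.10128784179688), 7.761822700500488)
side cabinet 0.89 [383.4, 212.1, 535.9, 359.3] mean [ 0.652268  -0.2742544] rect ((662.587646484375, -264.0709533691406), (340.52716064453125, 258.1161193847656), 6.393256187438965)
side rack 0.79 [257.2, 107.2, 375.0, 238.1] mean [0.54411227 0.09013915] rect ((561.9057006835938, 173.4034423828125), (196.50070190429688, 515.2449951171875), 5.193787574768066)
side rack 0.36 [382.0, 263.7, 461.3, 355.0] mean [ 0.4964276  -0.32055268] rect ((496.63421630859375, -311.24407958984375), (73.99317169189453, 218.4412384033203), 5.776712894439697)
side {'xy': [248.2, 189.9], 'score': 0.83}
side {'xy': [273.1, 137.0], 'score': 0.65}
```

View pics/crop1.png

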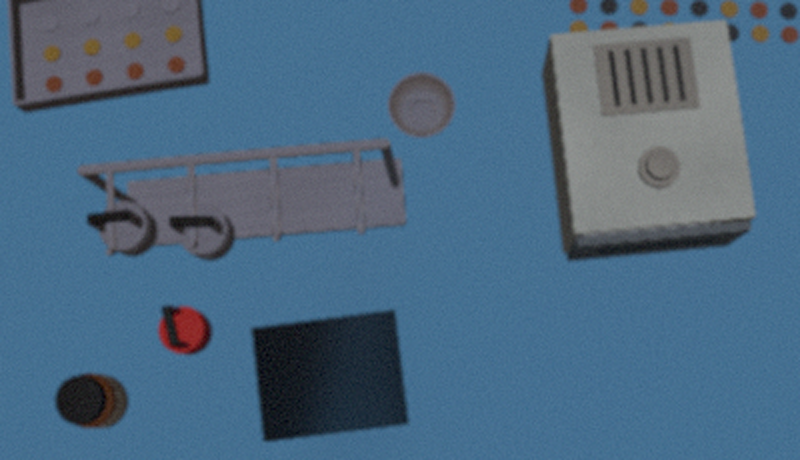

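```bash
cat >> h.py <<'E'
def Rdown(yaw):
    c,s=np.cos(yaw),np.sin(yaw); return np.array([[c,0,-s],[s,0,c],[0,-1,0]])
def plan(xyz,yawdeg,o=None):
    o=o or bot.get_obs(); R=rot(o["tool_rot"]); 
    best=min((Rn.from_matrix(R.T@Rdown(np.radians(yawdeg+k))).as_rotvec(degrees=True) for k in(0,)),key=np.linalg.norm)
    print("go",np.round(xyz,4),"lin",(R.T@(np.array(xyz)-o["eef_pos"])).round(4),"dr",best.round(2))
E
python3 - <<'E'
from h import *
T=ext("top")
C=[atz(T,(x/2+80,y/2+90),.138)[:2] for x,y in[(551,36),(730,20),(755,215),(575,230)]]
for i in range(4):
    d=C[i]-C[(i+1)%4]; print(C[i].round(4),np.linalg.norm(d).round(4),np.degrees(np.arctan2(d[1],d[0])).round(2))
print("centre",np.mean(C,0))
for px in [(110,212),(196,192)]: pass
for n,a,b in[("bar3",(90,219),(143,214)),("bar2",(170,221),(230,225))]:
    P=[atz(T,(x/2+80,y/2+90),.213) for x,y in(a,b)]; print(n,np.mean(P,0),np.linalg.norm(P[0]-P[1]))
o=bot.get_obs(); p=np.array(o["eef_pos"])
plan([p[0],p[1],.36],6.5); plan([.643,-.245,.36],6.5)
E
```

```text
[ 0.8104 -0.116 ] 0.2236 96.77
[ 0.8368 -0.338 ] 0.2466 5.15
[ 0.5911 -0.3602] 0.2176 -84.31
[ 0.5696 -0.1437] 0.2424 -173.45
centre [ 0.70198329 -0.23947167]
bar3 [0.56581037 0.3786922  0.213     ] 0.061580553699221496
bar2 [0.55880488 0.28234549 0.213     ] 0.06856828352250464
go [0.2602 0.6229 0.36  ] lin [-0.     -0.1287  0.    ] dr [ -0.   -29.18  -0.  ]
go [ 0.643 -0.245  0.36 ] lin [ 0.6878 -0.1287 -0.6532] dr [ -0.   -29.18  -0.  ]
```

```bash
python3 -m crank '[{"linear":[0,-0.04,0],"dr":[0,-7,0],"hand":1},{"linear":[0,-0.08,0],"dr":[0,-14,0],"hand":1},{"linear":[0,-0.11,0],"dr":[0,-21,0],"hand":0},{"linear":[0,-0.13,0],"dr":[0,-28.7,0],"hand":-1},{"linear":[0,-0.13,0],"dr":[0,-28.7,0],"hand":-1}]'
python3 - <<'E'
from h import *
plan([.645,-.245,.30],6)
E
```

```text
t: 2.27
eef_pos: [0.2611, 0.6248, 0.3675]
tool_rot: [0.709, -0.703, -0.04, 0.038]
contact_force: [-0.4, -0.5, 0.3]
gripper_width: 0.601
go [ 0.645 -0.245  0.3  ] lin [ 0.2852  0.0608 -0.9074] dr [-0.5   0.35  0.22]
```

```bash
python3 -m crank '[{"linear":[0.012,0,-0.038],"dr":[0,0,0],"hand":-1},{"linear":[0.024,0,-0.076],"dr":[0,0,0],"hand":-1},{"linear":[0.036,0,-0.114],"dr":[0,0,0],"hand":-1},{"linear":[0.048,0,-0.152],"dr":[0,0,0],"hand":-1},{"linear":[0.06,0,-0.19],"dr":[0,0,0],"hand":-1},{"linear":[0.072,0,-0.228],"dr":[0,0,0],"hand":-1},{"linear":[0.084,0,-0.266],"dr":[0,0,0],"hand":-1},{"linear":[0.096,0,-0.304],"dr":[0,0,0],"hand":-1},{"linear":[0.108,0,-0.342],"dr":[0,0,0],"hand":-1},{"linear":[0.12,0,-0.38],"dr":[0,0,0],"hand":-1}]'
python3 -m crank '[{"linear":[0.012,0,-0.038],"dr":[0,0,0],"hand":-1},{"linear":[0.024,0,-0.076],"dr":[0,0,0],"hand":-1},{"linear":[0.036,0,-0.114],"dr":[0,0,0],"hand":-1},{"linear":[0.048,0,-0.152],"dr":[0,0,0],"hand":-1},{"linear":[0.06,0,-0.19],"dr":[0,0,0],"hand":-1},{"linear":[0.072,0,-0.228],"dr":[0,0,0],"hand":-1},{"linear":[0.084,0,-0.266],"dr":[0,0,0],"hand":-1},{"linear":[0.096,0,-0.304],"dr":[0,0,0],"hand":-1},{"linear":[0.108,0,-0.342],"dr":[0,0,0],"hand":-1},{"linear":[0.12,0,-0.38],"dr":[0,0,0],"hand":-1}]'
python3 - <<'E'
from h import *
plan([.645,-.245,.26],6)
E
```

```text
t: 3.1
eef_pos: [0.4196, 0.2554, 0.3609]
tool_rot: [0.706, -0.706, -0.037, 0.037]
contact_force: [2.0, -1.1, -0.2]
gripper_width: -0.002
t: 3.93
eef_pos: [0.5788, -0.1096, 0.3609]
tool_rot: [0.706, -0.706, -0.037, 0.037]
contact_force: [1.4, 1.6, 1.5]
gripper_width: 0.0
go [ 0.645 -0.245  0.26 ] lin [ 0.0517  0.1009 -0.1416] dr [-0.01 -0.02 -0.01]
```

```bash
python3 -m crank '[{"linear":[0.013,0.025,-0.03],"dr":[0,0,0],"hand":-1},{"linear":[0.026,0.05,-0.06],"dr":[0,0,0],"hand":-1},{"linear":[0.039,0.075,-0.09],"dr":[0,0,0],"hand":-1},{"linear":[0.052,0.1,-0.12],"dr":[0,0,0],"hand":-1},{"linear":[0.052,0.1,-0.142],"dr":[0,0,0],"hand":-1},{"linear":[0.052,0.1,-0.142],"dr":[0,0,0],"hand":-1}]'
python3 - <<'E'
from h import *
im,E=snap("wrist","w1.png")
for n,z in(("latch_top",.153),("drawer_face",.1245)):
    for r in bot.place_of("wrist",n)[:2]: print(n,round(r["score"],2),r["xy"],atz(E,r["xy"],z))
plan([.645,-.245,.175],6)
print(proj(E,bot.get_obs()["eef_pos"]))
E
```

```text
t: 4.43
eef_pos: [0.6431, -0.2495, 0.258]
tool_rot: [-0.705, 0.707, 0.032, -0.036]
contact_force: [-1.1, -1.0, -0.5]
gripper_width: 0.0
latch_top 0.6 [322.3, 251.5] [ 0.64970301 -0.24409205  0.153     ]
drawer_face 0.88 [320.0, 135.4] [ 0.56745325 -0.25394525  0.1245    ]
go [ 0.645 -0.245  0.175] lin [-0.0003  0.086  -0.0018] dr [-0.03 -0.03 -0.01]
[328.54144362 322.44956332]
```

View pics/w1.png

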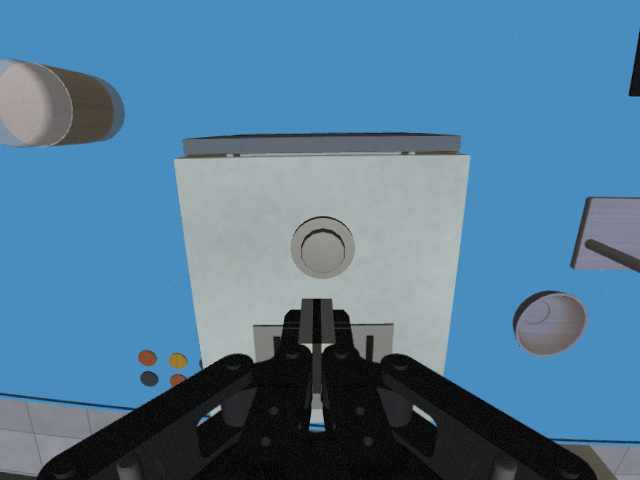

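Button is at pixel (322,251), which gives (0.649,-0.244) and agrees with the other estimates. The drawer panel edge is at row 140.

```bash
python3 -m crank '[{"linear":[0.002,0.03,-0.001],"dr":[0,0,0],"hand":-1},{"linear":[0.004,0.06,-0.002],"dr":[0,0,0],"hand":-1},{"linear":[0.004,0.09,-0.002],"dr":[0,0,0],"hand":-1},{"linear":[0.004,0.1,-0.002],"dr":[0,0,0],"hand":-1},{"linear":[0.004,0.107,-0.002],"dr":[0,0,0],"hand":-1},{"linear":[0.004,0.112,-0.002],"dr":[0,0,0],"hand":-1},{"linear":[0.004,0.116,-0.002],"dr":[0,0,0],"hand":-1},{"linear":[0.004,0.116,-0.002],"dr":[0,0,0],"hand":-1},{"linear":[0.004,0.116,-0.002],"dr":[0,0,0],"hand":-1}]'
```

```text
t: 5.33
eef_pos: [0.6505, -0.2448, 0.147]
tool_rot: [0.706, -0.706, -0.038, 0.036]
contact_force: [-1.1, 1.7, 4.4]
gripper_width: -0.003
```

```bash
python3 -m crank '[{"linear":[0,0.003,0],"dr":[0,0,0],"hand":-1},{"linear":[0,0.005,0],"dr":[0,0,0],"hand":-1},{"linear":[0,0.005,0],"dr":[0,0,0],"hand":-1},{"linear":[0,0.005,0],"dr":[0,0,0],"hand":-1}]'
python3 - <<'E'
from h import *
im,E=snap("side")
for r in bot.place_of("side","drawer_face")[:2]: print(r,atz(E,r["xy"],.1245))
E
```

```text
t: 5.67
eef_pos: [0.6508, -0.2452, 0.144]
tool_rot: [0.706, -0.706, -0.039, 0.036]
contact_force: [-4.5, 4.9, 19.1]
gripper_width: 0.001
{'xy': [377.1, 325.0], 'score': 0.92} [ 0.44399121 -0.26714748  0.1245    ]
{'xy': [402.7, 327.0], 'score': 0.7} [ 0.48405484 -0.29951945  0.1245    ]
```

```bash
python3 -m crank '[{"linear":[0,-0.01,0],"dr":[0,0,0],"hand":-1},{"linear":[0,-0.03,0],"dr":[0,0,0],"hand":-1},{"linear":[0,-0.06,0],"dr":[0,0,0],"hand":-1},{"linear":[0,-0.09,0],"dr":[0,0,0],"hand":-1},{"linear":[0,-0.12,0],"dr":[0,0,0],"hand":0},{"linear":[0,-0.15,0],"dr":[0,0,0],"hand":1},{"linear":[-0.03,-0.17,0],"dr":[0,0,0],"hand":1},{"linear":[-0.06,-0.17,0],"dr":[0,0,0],"hand":1},{"linear":[-0.08,-0.17,0],"dr":[0,0,0],"hand":1},{"linear":[-0.08,-0.17,0],"dr":[0,0,0],"hand":1}]'
python3 - <<'E'
from h import *
S=[snap(c,c+"2.png")[1] for c in("wrist","top","side")]
for c,E in zip(("wrist","top","side"),S):
    for n,z in(("drawer_face",.1245),("box_mid",.065),("box",.02),("drawer_in",.02)):
        for r in bot.place_of(c,n)[:2]: print(c,n,round(r["score"],2),np.round(r["xy"]),atz(E,r["xy"],z).round(4))
plan([.5,-.26,.3],6)
E
```

```text
t: 6.6
eef_pos: [0.5657, -0.2566, 0.3117]
tool_rot: [-0.706, 0.707, 0.035, -0.035]
contact_force: [1.0, -1.1, -0.6]
gripper_width: 0.845
wrist drawer_face 0.79 [316.  48.] [ 0.4221 -0.2714  0.1245]
wrist box_mid 0.74 [309. 136.] [ 0.4961 -0.2708  0.065 ]
wrist box_mid 0.19 [313. 134.] [ 0.4933 -0.2668  0.065 ]
wrist box 0.7 [311. 134.] [ 0.4944 -0.27    0.02  ]
wrist drawer_in 0.38 [498. 338.] [0.7485 0.0284 0.02  ]
top box_mid 0.71 [410. 238.] [ 0.5018 -0.2587  0.065 ]
top box_mid 0.28 [405. 241.] [ 0.4929 -0.2459  0.065 ]
top box 0.83 [410. 241.] [ 0.499  -0.2681  0.02  ]
top drawer_in 0.9 [407. 241.] [ 0.5005 -0.2595  0.02  ]
side drawer_face 0.63 [371. 329.] [ 0.4276 -0.2681  0.1245]
side box_mid 0.64 [396. 330.] [ 0.4976 -0.2706  0.065 ]
side box 0.75 [388. 347.] [ 0.4802 -0.2743  0.02  ]
side drawer_in 0.73 [395. 335.] [ 0.5127 -0.2582  0.02  ]
go [ 0.5  -0.26  0.3 ] lin [-0.0702  0.0102  0.0009] dr [ 0.    0.02 -0.01]
```

View pics/wrist2.png

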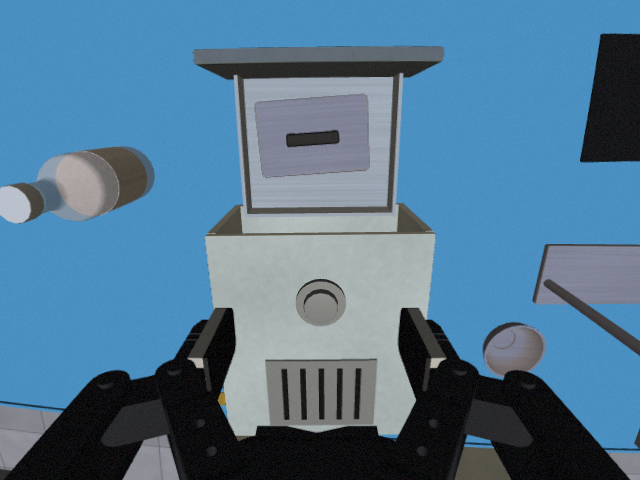

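The drawer is fully open: the panel is at row 55 and the box sits about 4° askew in it. Its handle runs from (287,140) to (339,136).

```bash
python3 - <<'E'
from h import *
E=ext("wrist")
im=cv2.imread("pics/wrist2.png"); m=(im[110:165,260:365].max(2)<80).astype(np.uint8)
n,l,s,c=cv2.connectedComponentsWithStats(m); i=1+s[1:,4].argmax(); ys,xs=np.nonzero(l==i)
P=np.array([atz(E,(x+260,y+110),.11)[:2] for x,y in zip(xs,ys)],np.float32)*1000
print(s[i],cv2.minAreaRect(P),P.mean(0))
print(atz(E,(313,138),.11))
plan([.497,-.266,.25],10.4)
E
```

```text
[ 26  20  53  17 670] ((500.1359558105469, -264.4440002441406), (11.897621154785156, 49.04277420043945), 10.162378311157227) [ 500.2389 -264.2397]
[ 0.49988075 -0.26357284  0.11      ]
go [ 0.497 -0.266  0.25 ] lin [-0.0738  0.0602 -0.0048] dr [ 0.   -4.38 -0.01]
```

```bash
python3 -m crank '[{"linear":[-0.035,0.02,-0.001],"dr":[0,-2,0],"hand":1},{"linear":[-0.0706,0.05,-0.003],"dr":[0,-4.2,0],"hand":1},{"linear":[-0.0706,0.09,-0.003],"dr":[0,-4.2,0],"hand":1},{"linear":[-0.0706,0.13,-0.003],"dr":[0,-4.2,0],"hand":1},{"linear":[-0.0706,0.165,-0.003],"dr":[0,-4.2,0],"hand":1},{"linear":[-0.0706,0.165,-0.003],"dr":[0,-4.2,0],"hand":1}]' 40
python3 - <<'E'
from h import *
snap("wrist","w3.png"); plan([.500,-.2643,.068],10.2)
E
```

```text
t: 7.85
eef_pos: [0.4958, -0.2616, 0.1393]
tool_rot: [0.706, -0.703, -0.059, 0.067]
contact_force: [-1.5, -0.1, -0.6]
gripper_width: 1.0
go [ 0.5    -0.2643  0.068 ] lin [ 0.0024  0.0747 -0.0021] dr [-0.19  0.01 -0.35]
```

View pics/w3.png

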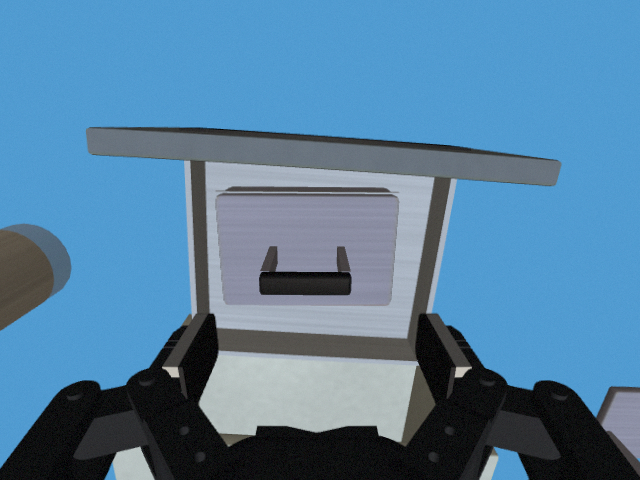

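The handle, at (305,283), lies between the fingers and slightly to the left, in line with the computed −2 mm. Descending and gripping.

```bash
python3 -c "
from h import *
print(atz(ext('wrist'),(305,283),.11))"
python3 -m crank '[{"linear":[0.0024,0.03,-0.002],"dr":[0,0,0],"hand":1},{"linear":[0.0024,0.055,-0.002],"dr":[0,0,0],"hand":1},{"linear":[0.0024,0.072,-0.002],"dr":[0,0,0],"hand":1},{"linear":[0.0024,0.072,-0.002],"dr":[0,0,0],"hand":0},{"linear":[0.0024,0.072,-0.002],"dr":[0,0,0],"hand":-1},{"linear":[0.0024,0.072,-0.002],"dr":[0,0,0],"hand":-1},{"linear":[0.0024,0.072,-0.002],"dr":[0,0,0],"hand":-1},{"linear":[0.0024,0.072,-0.002],"dr":[0,0,0],"hand":-1},{"linear":[0.0024,0.072,-0.002],"dr":[0,0,0],"hand":-1},{"linear":[0.0024,0.072,-0.002],"dr":[0,0,0],"hand":-1}]' 40
```

```text
[ 0.49828116 -0.26852116  0.11      ]
t: 8.73
eef_pos: [0.5045, -0.2664, 0.076]
tool_rot: [-0.704, 0.705, 0.064, -0.061]
contact_force: [-0.4, 0.6, 6.9]
gripper_width: 0.575
```

```bash
python3 -m crank '[{"linear":[0,-0.005,0],"dr":[0,0,0],"hand":-1},{"linear":[0,-0.02,0],"dr":[0,0,0],"hand":-1},{"linear":[0,-0.05,0],"dr":[0,0,0],"hand":-1},{"linear":[0,-0.08,0],"dr":[0,0,0],"hand":-1},{"linear":[0,-0.11,0],"dr":[0,0,0],"hand":-1},{"linear":[0,-0.14,0],"dr":[0,0,0],"hand":-1},{"linear":[0,-0.17,0],"dr":[0,0,0],"hand":-1},{"linear":[0,-0.19,0],"dr":[0,0,0],"hand":-1},{"linear":[0,-0.19,0],"dr":[0,0,0],"hand":-1},{"linear":[0,-0.19,0],"dr":[0,0,0],"hand":-1}]'
python3 - <<'E'
from h import *
S=[snap(c,c+"4.png")[1] for c in("wrist","side")]
for c,E in zip(("wrist","side"),S):
    for r in bot.place_of(c,"box_mid")[:1]: print(r["score"],r["xy"])
    for r in bot.place_of(c,"drawer_face")[:1]: print(r,atz(E,r["xy"],.1245))
print(bot.get_obs()["eef_pos"]); plan([.4045,.160,.28],7.8)
E
```

```text
t: 9.57
eef_pos: [0.503, -0.2656, 0.2646]
tool_rot: [-0.704, 0.705, 0.064, -0.062]
contact_force: [-0.4, 0.1, -3.1]
gripper_width: 0.578
0.82 [316.9, 287.3]
{'xy': [327.1, 126.7], 'score': 0.59} [ 0.4219569  -0.27156831  0.1245    ]
0.93 [405.4, 272.3]
{'xy': [369.8, 328.8], 'score': 0.73} [ 0.42614499 -0.26629728  0.1245    ]
[ 0.50199742 -0.26510205  0.26192637]
go [0.4045 0.16   0.28  ] lin [-0.0206 -0.0175  0.4357] dr [-0.06  2.42 -0.14]
```

View pics/wrist4.png

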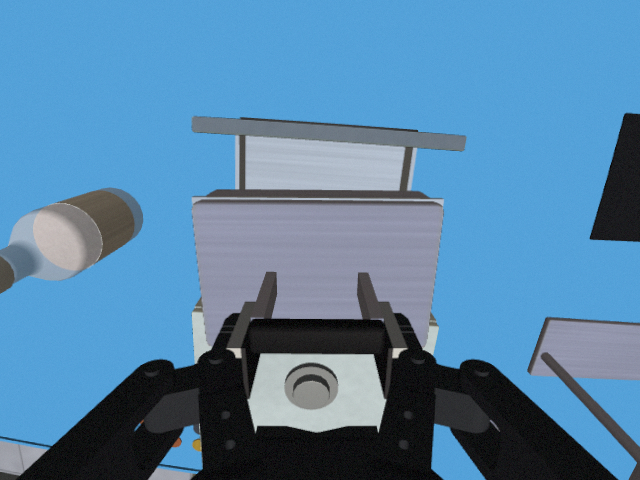

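```bash
python3 -m crank '[{"linear":[-0.002,-0.003,0.02],"dr":[0,0,0],"hand":-1},{"linear":[-0.004,-0.006,0.05],"dr":[0,0,0],"hand":-1},{"linear":[-0.006,-0.01,0.08],"dr":[0,0.5,0],"hand":-1},{"linear":[-0.008,-0.01,0.11],"dr":[0,0.5,0],"hand":-1},{"linear":[-0.009,-0.01,0.14],"dr":[0,1,0],"hand":-1},{"linear":[-0.01,-0.01,0.17],"dr":[0,1,0],"hand":-1},{"linear":[-0.011,-0.01,0.2],"dr":[0,1.5,0],"hand":-1},{"linear":[-0.012,-0.01,0.23],"dr":[0,1.5,0],"hand":-1},{"linear":[-0.013,-0.01,0.26],"dr":[0,2,0],"hand":-1},{"linear":[-0.014,-0.01,0.29],"dr":[0,2.4,0],"hand":-1}]'
python3 -m crank '[{"linear":[-0.002,0,0.03],"dr":[0,0,0],"hand":-1},{"linear":[-0.003,0,0.06],"dr":[0,0,0],"hand":-1},{"linear":[-0.004,0,0.09],"dr":[0,0,0],"hand":-1},{"linear":[-0.005,0,0.12],"dr":[0,0,0],"hand":-1},{"linear":[-0.006,0,0.14],"dr":[0,0,0],"hand":-1},{"linear":[-0.006,0,0.146],"dr":[0,0,0],"hand":-1},{"linear":[-0.006,0,0.146],"dr":[0,0,0],"hand":-1}]'
python3 - <<'E'
from h import *
plan([.4045,.159,.10],7.8)
im,E=snap("wrist")
for r in bot.search_frame("wrist","mat_top"): print(r["extent"],r["score"])
E
```

```text
t: 10.7
eef_pos: [0.4366, 0.0186, 0.2729]
tool_rot: [-0.705, 0.706, 0.048, -0.048]
contact_force: [0.8, -0.4, -2.7]
gripper_width: 0.578
t: 11.28
eef_pos: [0.4111, 0.1627, 0.2727]
tool_rot: [-0.705, 0.706, 0.049, -0.05]
contact_force: [0.3, 0.1, -2.8]
gripper_width: 0.574
go [0.4045 0.159  0.1   ] lin [-0.0069  0.1727 -0.0027] dr [ 0.02  0.21 -0.06]
[230.2, 124.5, 399.6, 190.1] 0.82
[436.2, 0.0, 586.5, 90.6] 0.78
```

```bash
python3 -m crank '[{"linear":[-0.003,0.03,-0.001],"dr":[0,0,0],"hand":-1},{"linear":[-0.006,0.06,-0.002],"dr":[0,0,0],"hand":-1},{"linear":[-0.006,0.09,-0.003],"dr":[0,0,0],"hand":-1},{"linear":[-0.006,0.12,-0.003],"dr":[0,0,0],"hand":-1},{"linear":[-0.006,0.15,-0.003],"dr":[0,0,0],"hand":-1},{"linear":[-0.006,0.175,-0.003],"dr":[0,0,0],"hand":-1},{"linear":[-0.006,0.19,-0.003],"dr":[0,0,0],"hand":-1},{"linear":[-0.006,0.2,-0.003],"dr":[0,0,0],"hand":-1},{"linear":[-0.006,0.2,-0.003],"dr":[0,0,0],"hand":-1}]'
```

```text
t: 12.13
eef_pos: [0.4053, 0.155, 0.0715]
tool_rot: [-0.705, 0.706, 0.046, -0.049]
contact_force: [0.2, -1.2, -2.2]
gripper_width: 0.578
```

```bash
python3 -m crank '[{"linear":[0,0.004,0.003],"dr":[0,0,0],"hand":-1},{"linear":[0,0.008,0.003],"dr":[0,0,0],"hand":-1},{"linear":[0,0.011,0.003],"dr":[0,0,0],"hand":-1},{"linear":[0,0.011,0.003],"dr":[0,0,0],"hand":-1}]'
```

```text
t: 12.47
eef_pos: [0.4059, 0.1604, 0.0623]
tool_rot: [0.706, -0.705, -0.048, 0.048]
contact_force: [-0.2, 0.2, -2.2]
gripper_width: 0.575
```

```bash
python3 -m crank '[{"linear":[0,0.003,0],"dr":[0,0,0],"hand":-1},{"linear":[0,0.005,0],"dr":[0,0,0],"hand":-1},{"linear":[0,0.005,0],"dr":[0,0,0],"hand":-1}]'
```

```text
t: 12.72
eef_pos: [0.4063, 0.1608, 0.0596]
tool_rot: [0.706, -0.705, -0.048, 0.048]
contact_force: [-9.0, -2.5, 32.4]
gripper_width: 0.576
```

```bash
python3 -m crank '[{"linear":[0,-0.003,0],"dr":[0,0,0],"hand":-1},{"linear":[0,-0.003,0],"dr":[0,0,0],"hand":0.4},{"linear":[0,-0.003,0],"dr":[0,0,0],"hand":1},{"linear":[0,-0.003,0],"dr":[0,0,0],"hand":1},{"linear":[0,-0.003,0],"dr":[0,0,0],"hand":1},{"linear":[0,-0.03,0],"dr":[0,0,0],"hand":1},{"linear":[0,-0.07,0],"dr":[0,0,0],"hand":1},{"linear":[0,-0.11,0],"dr":[0,0,0],"hand":1},{"linear":[0,-0.15,0],"dr":[0,0,0],"hand":1},{"linear":[0,-0.19,0],"dr":[0,0,0],"hand":1}]'
python3 - <<'E'
from h import *
S=[snap(c,c+"5.png")[1] for c in("wrist","top","side")]
for c,E in zip(("wrist","top","side"),S):
    for r in bot.place_of(c,"box_mid")[:1]: print(c,r,atz(E,r["xy"],.049))
    for r in bot.place_of(c,"mat_top")[:3]: print(c,r,atz(E,r["xy"],.004))
a=cv2.imread("pics/top5.png")[150:330,80:380]; cv2.imwrite("pics/top5c.png",cv2.resize(a,None,fx=2.5,fy=2.5,interpolation=cv2.INTER_CUBIC))
E
```

```text
t: 13.55
eef_pos: [0.4052, 0.1601, 0.249]
tool_rot: [-0.705, 0.706, 0.048, -0.048]
contact_force: [1.2, 0.2, -0.3]
gripper_width: 1.002
wrist {'xy': [313.7, 203.9], 'score': 0.63} [0.39774564 0.15685771 0.049     ]
wrist {'xy': [529.9, 23.3], 'score': 0.55} [0.19691233 0.34503979 0.004     ]
top {'xy': [242.7, 275.8], 'score': 0.59} [0.40331336 0.15906435 0.049     ]
top {'xy': [170.0, 356.5], 'score': 0.56} [0.19370097 0.34992075 0.004     ]
top {'xy': [140.8, 201.5], 'score': 0.52} [0.59997883 0.44591286 0.004     ]
side {'xy': [259.8, 237.3], 'score': 0.8} [0.39440214 0.15147908 0.049     ]
side {'xy': [166.7, 233.9], 'score': 0.78} [0.20464841 0.34561767 0.004     ]
```

View pics/wrist5.png

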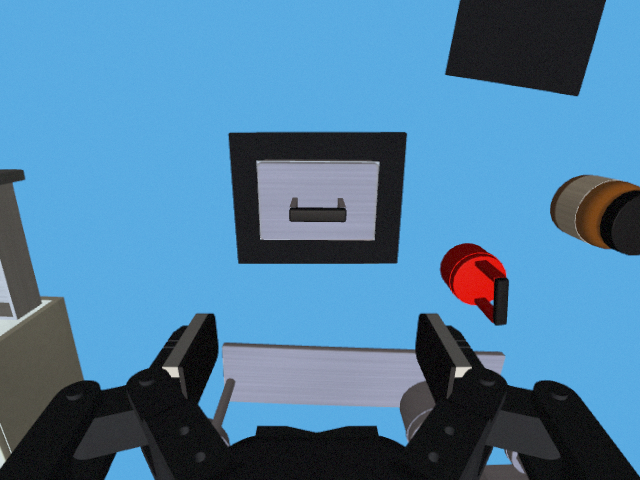

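The box stands square and central on the larger mat (handle at 318,214; mat from 232 to 405 × 132 to 262). Next, the drums.

```bash
python3 -m crank '[{"linear":[0,-0.04,0],"dr":[0,0,0],"hand":1},{"linear":[0.02,-0.08,0.01],"dr":[0,1,0],"hand":1},{"linear":[0.05,-0.09,0.03],"dr":[0,2,0],"hand":1},{"linear":[0.08,-0.09,0.05],"dr":[0,2.8,0],"hand":1},{"linear":[0.11,-0.09,0.07],"dr":[0,2.8,0],"hand":1},{"linear":[0.14,-0.09,0.09],"dr":[0,2.8,0],"hand":1},{"linear":[0.17,-0.09,0.108],"dr":[0,2.8,0],"hand":1},{"linear":[0.17,-0.09,0.108],"dr":[0,2.8,0],"hand":1},{"linear":[0.17,-0.09,0.108],"dr":[0,2.8,0],"hand":1}]'
python3 - <<'E'
from h import *
im,E=snap("wrist","w6.png")
for n in("drum2_mid","drum3_mid"):
    for r in bot.place_of("wrist",n): print(n,r,atz(E,r["xy"],.1655))
print(bot.get_obs()["eef_pos"])
E
```

```text
t: 14.75
eef_pos: [0.5596, 0.2916, 0.3344]
tool_rot: [-0.706, 0.707, 0.03, -0.033]
contact_force: [0.4, -0.9, 0.0]
gripper_width: 1.001
drum2_mid {'xy': [317.8, 225.9], 'score': 0.84} [0.56484622 0.2934975  0.1655    ]
drum3_mid {'xy': [420.7, 242.6], 'score': 0.93} [0.57229922 0.39107539 0.1655    ]
drum3_mid {'xy': [373.8, 115.3], 'score': 0.89} [0.4647835  0.33153153 0.1655    ]
[0.55887626 0.28953888 0.33670038]
```

View pics/w6.png

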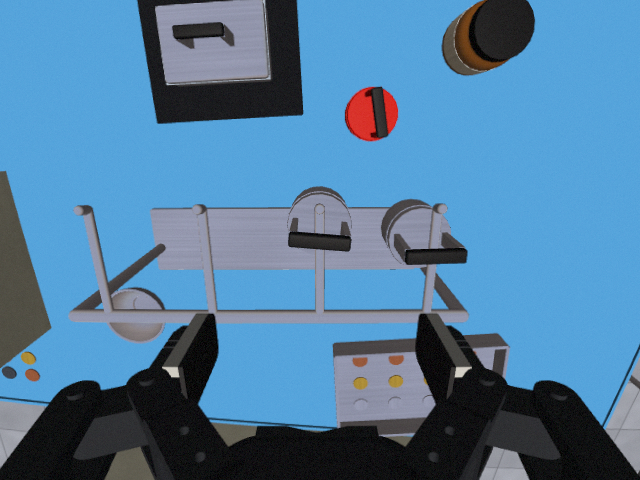

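Drum 2's bar is at (320,242), drum 3's at (436,256), both hanging on their hooks. The red decoy is at (372,113).

```bash
cat >> h.py <<'E'
def bar(f,E,box,z=.213,th=60):
    im=cv2.imread(f); x0,y0,x1,y1=box; m=(im[y0:y1,x0:x1].max(2)<th).astype(np.uint8)
    n,l,s,c=cv2.connectedComponentsWithStats(m); i=1+s[1:,4].argmax(); ys,xs=np.nonzero(l==i)
    P=np.array([atz(E,(x+x0,y+y0),z)[:2] for x,y in zip(xs,ys)],np.float32)*1000
    print(s[i],cv2.minAreaRect(P)); return P
E
python3 - <<'E'
from h import *
E=ext("wrist"); bar("pics/w6.png",E,(275,222,365,262)); bar("pics/w6.png",E,(395,240,480,272))
o=bot.get_obs();R=rot(o["tool_rot"]);print(np.degrees(np.arctan2(R[1,0],R[0,0])))
E
```

```text
[ 13   9  63  20 959] ((564.016357421875, 292.6375732421875), (13.30223560333252, 49.661006927490234), 0.03636378422379494)
[  9   8  63  17 908] ((568.393798828125, 387.7026672363281), (13.045040130615234, 51.042755126953125), 7.191653251647949)
4.972908623637574
```

```bash
python3 -m crank '[{"linear":[0.005,0.03,0.0025],"dr":[0,3.5,0],"hand":0.8},{"linear":[0.005,0.06,0.0025],"dr":[0,3.5,0],"hand":0.8},{"linear":[0.005,0.09,0.0025],"dr":[0,3.5,0],"hand":0.8},{"linear":[0.005,0.095,0.0025],"dr":[0,3.5,0],"hand":0.8},{"linear":[0.005,0.095,0.0025],"dr":[0,3.5,0],"hand":0.8},{"linear":[0.005,0.095,0.0025],"dr":[0,3.5,0],"hand":0.8}]' 40
python3 - <<'E'
from h import *
im,E=snap("wrist","w7.png")
for r in bot.place_of("wrist","drum2_mid")[:2]: print(r,atz(E,r["xy"],.1655))
plan([.564,.2926,.177],1.5)
E
```

```text
t: 15.4
eef_pos: [0.5646, 0.2933, 0.244]
tool_rot: [0.707, -0.707, -0.01, 0.009]
contact_force: [0.8, 0.2, 0.9]
gripper_width: 0.9
{'xy': [317.6, 252.4], 'score': 0.96} [0.56328689 0.29474996 0.1655    ]
go [0.564  0.2926 0.177 ] lin [-0.0015  0.068  -0.0014] dr [-0.12  0.    0.19]
```

View pics/w7.png

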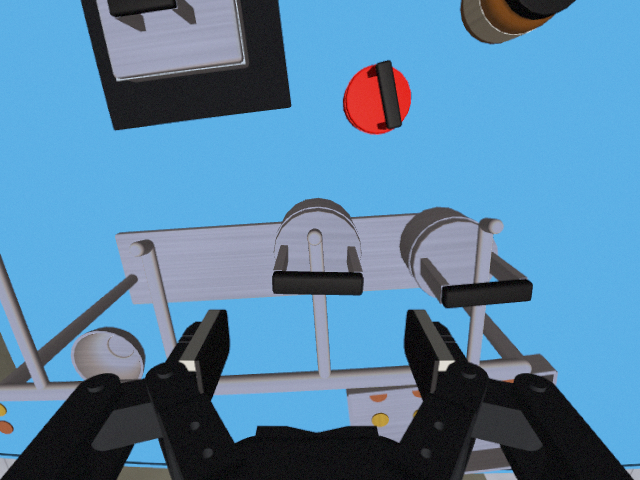

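Handle 2 (318,283) is centred between the fingers and level.

```bash
python3 -m crank '[{"linear":[-0.001,0.03,-0.001],"dr":[0,0,0],"hand":0.8},{"linear":[-0.001,0.055,-0.001],"dr":[0,0,0],"hand":0.8},{"linear":[-0.001,0.067,-0.001],"dr":[0,0,0],"hand":0.8},{"linear":[-0.001,0.067,-0.001],"dr":[0,0,0],"hand":0},{"linear":[-0.001,0.067,-0.001],"dr":[0,0,0],"hand":-1},{"linear":[-0.001,0.067,-0.001],"dr":[0,0,0],"hand":-1},{"linear":[-0.001,0.067,-0.001],"dr":[0,0,0],"hand":-1},{"linear":[-0.001,0.067,-0.001],"dr":[0,0,0],"hand":-1},{"linear":[-0.001,0.067,-0.001],"dr":[0,0,0],"hand":-1}]' 40
python3 -m crank '[{"linear":[0,-0.01,0],"dr":[0,0,0],"hand":-1},{"linear":[0,-0.022,0],"dr":[0,0,0],"hand":-1},{"linear":[0,-0.022,0],"dr":[0,0,0],"hand":-1},{"linear":[0,-0.022,0],"dr":[0,0,0],"hand":-1}]'
```

```text
t: 16.25
eef_pos: [0.5643, 0.2931, 0.177]
tool_rot: [0.708, -0.706, -0.01, 0.008]
contact_force: [-0.3, -0.1, 4.8]
gripper_width: 0.579
t: 16.58
eef_pos: [0.5637, 0.2928, 0.1985]
tool_rot: [0.707, -0.707, -0.01, 0.009]
contact_force: [-0.3, 0.3, -1.9]
gripper_width: 0.581
```

```bash
python3 -m crank '[{"linear":[-0.015,0,-0.001],"dr":[0,0,0],"hand":-1},{"linear":[-0.035,0,-0.002],"dr":[0,0,0],"hand":-1},{"linear":[-0.06,0,-0.004],"dr":[0,0,0],"hand":-1},{"linear":[-0.085,0,-0.005],"dr":[0,0,0],"hand":-1},{"linear":[-0.11,0,-0.007],"dr":[0,0,0],"hand":-1},{"linear":[-0.11,-0.03,-0.007],"dr":[0,0,0],"hand":-1},{"linear":[-0.11,-0.06,-0.007],"dr":[0,-2,0],"hand":-1},{"linear":[-0.11,-0.07,-0.007],"dr":[0,-4.6,0],"hand":-1}]'
python3 - <<'E'
from h import *
# drawer estimate: face -> drawer_in
f=np.array([.422,-.2715]); a=np.radians(6); c=f+.087*np.array([np.cos(a),np.sin(a)]); print("drawer_in",c)
ux=np.array([np.cos(a),np.sin(a)]); uy=np.array([-ux[1],ux[0]])
A=c-.012*ux-.041*uy; B=c+.012*ux+.041*uy; print("A(-y)",A,"B(+y)",B)
plan([*A,.27],6); plan([*B,.27],6)
E
```

```text
t: 17.25
eef_pos: [0.4541, 0.2834, 0.2709]
tool_rot: [0.707, -0.705, -0.04, 0.037]
contact_force: [0.3, 0.6, -1.2]
gripper_width: 0.578
drawer_in [ 0.5085234  -0.26240602]
A(-y) [ 0.50087481 -0.30443576] B(+y) [ 0.516172   -0.22037628]
go [ 0.5009 -0.3044  0.27  ] lin [-0.0174 -0.0007 -0.5894] dr [-0.15  0.24  0.22]
go [ 0.5162 -0.2204  0.27  ] lin [ 7.000e-03 -4.000e-04 -5.075e-01] dr [-0.15  0.24  0.22]
```

```bash
python3 -m crank '[{"linear":[0,0,-0.02],"dr":[0,0,0],"hand":-1},{"linear":[0,0,-0.05],"dr":[0,0,0],"hand":-1},{"linear":[0,0,-0.085],"dr":[0,0,0],"hand":-1},{"linear":[0,0,-0.12],"dr":[0,0,0],"hand":-1},{"linear":[0,0,-0.155],"dr":[0,0,0],"hand":-1},{"linear":[-0.002,0,-0.19],"dr":[0,0,0],"hand":-1},{"linear":[-0.004,0,-0.225],"dr":[0,0,0],"hand":-1},{"linear":[-0.006,0,-0.26],"dr":[0,0,0],"hand":-1},{"linear":[-0.008,0,-0.295],"dr":[0,0,0],"hand":-1},{"linear":[-0.01,0,-0.33],"dr":[0,0,0],"hand":-1}]'
python3 -m crank '[{"linear":[-0.002,0,-0.035],"dr":[0,0,0],"hand":-1},{"linear":[-0.004,0,-0.07],"dr":[0,0,0],"hand":-1},{"linear":[-0.006,0,-0.105],"dr":[0,0,0],"hand":-1},{"linear":[-0.007,0,-0.14],"dr":[0,0,0],"hand":-1},{"linear":[-0.007,0,-0.175],"dr":[0,0,0],"hand":-1},{"linear":[-0.007,0,-0.21],"dr":[0,0,0],"hand":-1},{"linear":[-0.007,0,-0.24],"dr":[0,0,0],"hand":-1},{"linear":[-0.007,0,-0.259],"dr":[0,0,0],"hand":-1},{"linear":[-0.007,0,-0.259],"dr":[0,0,0],"hand":-1},{"linear":[-0.007,0,-0.259],"dr":[0,0,0],"hand":-1}]'
python3 - <<'E'
from h import *
im,E=snap("wrist","w8.png"); print(bot.get_obs()["eef_pos"])
for n,z in(("drawer_face",.1245),("drawer_in",.02)):
    for r in bot.place_of("wrist",n)[:2]: print(n,r,atz(E,r["xy"],z))
E
```

```text
t: 18.08
eef_pos: [0.478, -0.0483, 0.2671]
tool_rot: [0.706, -0.706, -0.038, 0.038]
contact_force: [1.6, -0.0, -2.2]
gripper_width: 0.579
t: 18.92
eef_pos: [0.4986, -0.3057, 0.2667]
tool_rot: [0.706, -0.706, -0.036, 0.037]
contact_force: [0.3, -0.2, -1.5]
gripper_width: 0.582
[ 0.49899549 -0.30427185  0.26666614]
drawer_face {'xy': [370.3, 139.0], 'score': 0.76} [ 0.42226679 -0.27085118  0.1245    ]
drawer_in {'xy': [358.7, 213.3], 'score': 0.73} [ 0.50639489 -0.25583944  0.02      ]
drawer_in {'xy': [364.7, 401.8], 'score': 0.44} [ 0.77270108 -0.20825846  0.02      ]
```

View pics/w8.png

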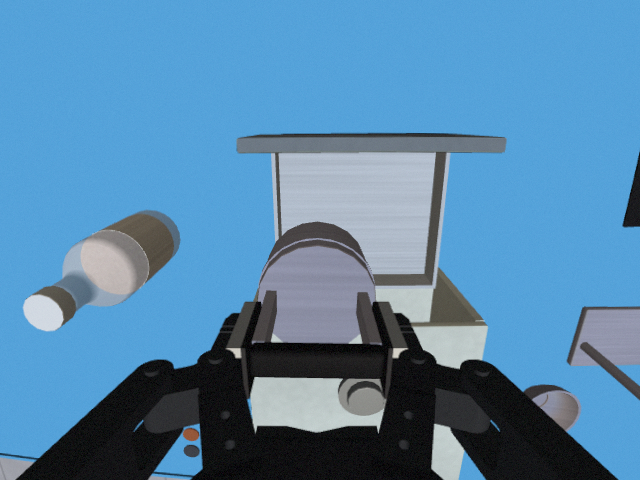

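The drum is held level over the drawer, whose floor spans columns 278–437. Its estimated centre agrees to within about 3 mm, so I'm lowering.

```bash
python3 -m crank '[{"linear":[0.002,0.03,0],"dr":[0,0,0],"hand":-1},{"linear":[0.002,0.06,0],"dr":[0,0,0],"hand":-1},{"linear":[0.002,0.09,0],"dr":[0,0,0],"hand":-1},{"linear":[0.002,0.12,0],"dr":[0,0,0],"hand":-1},{"linear":[0.002,0.145,0],"dr":[0,0,0],"hand":-1},{"linear":[0.002,0.165,0],"dr":[0,0,0],"hand":-1},{"linear":[0.002,0.178,0],"dr":[0,0,0],"hand":-1},{"linear":[0.002,0.183,0],"dr":[0,0,0],"hand":-1},{"linear":[0.002,0.183,0],"dr":[0,0,0],"hand":-1},{"linear":[0.002,0.183,0],"dr":[0,0,0],"hand":-1}]'
```

```text
t: 19.9
eef_pos: [0.5021, -0.3047, 0.0852]
tool_rot: [-0.706, 0.706, 0.038, -0.037]
contact_force: [-0.2, 0.1, -1.3]
gripper_width: 0.584
```

```bash
python3 -m crank '[{"linear":[0,0.002,0],"dr":[0,0,0],"hand":-1},{"linear":[0,0.004,0],"dr":[0,0,0],"hand":-1},{"linear":[0,0.0055,0],"dr":[0,0,0],"hand":-1},{"linear":[0,0.0055,0],"dr":[0,0,0],"hand":-1}]'
```

```text
t: 20.23
eef_pos: [0.5018, -0.3049, 0.0793]
tool_rot: [-0.706, 0.706, 0.038, -0.037]
contact_force: [0.1, -0.2, -0.5]
gripper_width: 0.578
```

```bash
python3 -m crank '[{"linear":[0,0.0012,0],"dr":[0,0,0],"hand":-1},{"linear":[0,0.0012,0],"dr":[0,0,0],"hand":-1}]'
python3 -m crank '[{"linear":[0,0,0],"dr":[0,0,0],"hand":0.4},{"linear":[0,0,0],"dr":[0,0,0],"hand":0.6},{"linear":[0,0,0],"dr":[0,0,0],"hand":0.6},{"linear":[0,0,0],"dr":[0,0,0],"hand":0.6},{"linear":[0,-0.03,0],"dr":[0,0,0],"hand":0.6},{"linear":[0,-0.07,0],"dr":[0,0,0],"hand":0.6},{"linear":[0,-0.11,0],"dr":[0,0,0],"hand":0.6},{"linear":[0,-0.15,0],"dr":[0,0,0],"hand":0.8},{"linear":[0,-0.19,0],"dr":[0,0,0],"hand":1},{"linear":[0,-0.22,0],"dr":[0,0,0],"hand":1}]'
python3 - <<'E'
from h import *
im,E=snap("wrist","w9.png")
for r in bot.place_of("wrist","drum2_mid")[:2]: print(r,atz(E,r["xy"],.0675))
plan([.47,.28,.34],4)
E
```

```text
t: 20.4
eef_pos: [0.5021, -0.3049, 0.0792]
tool_rot: [0.706, -0.706, -0.038, 0.037]
contact_force: [-2.5, 1.1, 10.5]
gripper_width: 0.582
t: 21.23
eef_pos: [0.5016, -0.3053, 0.3011]
tool_rot: [-0.706, 0.707, 0.039, -0.037]
contact_force: [0.9, -0.9, -0.9]
gripper_width: 1.001
{'xy': [316.1, 208.2], 'score': 0.92} [ 0.50655154 -0.30482055  0.0675    ]
go [0.47 0.28 0.34] lin [ 0.0292 -0.0391  0.5867] dr [0.26 2.09 0.52]
```

```bash
python3 -m crank '[{"linear":[0.004,-0.01,0.03],"dr":[0,0,0],"hand":1},{"linear":[0.008,-0.02,0.065],"dr":[0,0,0],"hand":1},{"linear":[0.012,-0.03,0.1],"dr":[0,0,0],"hand":1},{"linear":[0.016,-0.03,0.14],"dr":[0,0,0],"hand":1},{"linear":[0.02,-0.03,0.18],"dr":[0,0,0],"hand":1},{"linear":[0.025,-0.03,0.22],"dr":[0,0,0],"hand":1},{"linear":[0.03,-0.03,0.26],"dr":[0,0,0],"hand":1},{"linear":[0.035,-0.03,0.3],"dr":[0,0,0],"hand":1},{"linear":[0.04,-0.03,0.34],"dr":[0,0,0],"hand":1},{"linear":[0.045,-0.03,0.38],"dr":[0,0,0],"hand":1}]'
python3 -m crank '[{"linear":[0.01,0,0.035],"dr":[0,0,0],"hand":1},{"linear":[0.02,0,0.07],"dr":[0,0,0],"hand":1},{"linear":[0.03,0,0.105],"dr":[0,0,0],"hand":1},{"linear":[0.04,0,0.14],"dr":[0,0,0],"hand":1},{"linear":[0.05,0,0.175],"dr":[0,0,0],"hand":1},{"linear":[0.06,0,0.21],"dr":[0,0,0],"hand":1},{"linear":[0.07,0,0.245],"dr":[0,0,0],"hand":1},{"linear":[0.08,0,0.275],"dr":[0,0,0],"hand":1},{"linear":[0.09,0,0.3],"dr":[0,0,0],"hand":1},{"linear":[0.09,0,0.3],"dr":[0,0,0],"hand":1}]'
python3 - <<'E'
from h import *
im,E=snap("wrist","w10.png"); plan([.568,.388,.25],7)
for r in bot.place_of("wrist","drum3_mid")[:3]:
    print(r,atz(E,r["xy"],.1655))
r=min(bot.cut_out("wrist","drum3"),key=lambda r:np.linalg.norm(proj(E,[.568,.388,.18])-np.array(r["extent"]).reshape(2,2).mean(0))); x0,y0,x1,y1=map(int,r["extent"]); print(r["extent"])
bar("pics/w10.png",E,(x0-5,y0-5,x1+5,y1+5))
E
```

```text
t: 22.17
eef_pos: [0.5048, 0.0798, 0.327]
tool_rot: [0.706, -0.706, -0.037, 0.038]
contact_force: [1.3, 0.4, -0.1]
gripper_width: 1.0
t: 23.0
eef_pos: [0.5613, 0.3926, 0.3249]
tool_rot: [0.707, -0.705, -0.039, 0.041]
contact_force: [-1.3, -0.2, -0.8]
gripper_width: 1.001
go [0.568 0.388 0.25 ] lin [ 0.0063  0.0752 -0.0019] dr [ 0.02 -0.6  -0.15]
{'xy': [312.4, 230.2], 'score': 0.74} [0.56840085 0.39064283 0.1655    ]
{'xy': [286.9, 100.1], 'score': 0.7} [0.46255812 0.35823043 0.1655    ]
[280.5, 188.2, 346.2, 260.5]
[   5   50   64   23 1037] ((565.5167236328125, 390.00970458984375), (17.776472091674805, 48.64114761352539), 6.52598237991333)
```

```bash
python3 -m crank '[{"linear":[0.005,0.03,-0.001],"dr":[0,-0.5,0],"hand":0.8},{"linear":[0.005,0.06,-0.001],"dr":[0,-0.5,0],"hand":0.8},{"linear":[0.005,0.08,-0.001],"dr":[0,-0.5,0],"hand":0.8},{"linear":[0.005,0.08,-0.001],"dr":[0,-0.5,0],"hand":0.8},{"linear":[0.005,0.08,-0.001],"dr":[0,-0.5,0],"hand":0.8}]' 40
python3 - <<'E'
from h import *
im,E=snap("wrist","w11.png"); plan([.567,.389,.177],6.5)
for r in bot.place_of("wrist","drum3_mid")[:3]: print(r,atz(E,r["xy"],.1655))
E
```

```text
t: 23.57
eef_pos: [0.568, 0.3835, 0.2471]
tool_rot: [-0.705, 0.707, 0.04, -0.041]
contact_force: [0.5, -0.3, 0.0]
gripper_width: 0.899
go [0.567 0.389 0.177] lin [-0.0013  0.0718  0.0047] dr [-0.01  0.04  0.06]
{'xy': [324.7, 256.1], 'score': 0.98} [0.56964967 0.38978023 0.1655    ]
{'xy': [291.8, 90.0], 'score': 0.75} [0.46775341 0.35774258 0.1655    ]
```

View pics/w11.png

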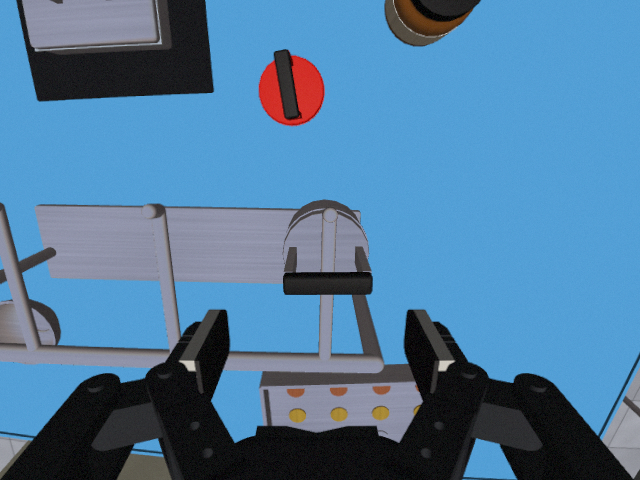

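Handle 3 (328,283) is 5–6 mm to the right of the finger centre, matching the computed +4.7 mm. The box seems to sit differently on the mat than before, so I'll check it after this drum.

```bash
python3 -m crank '[{"linear":[0,0.01,0.005],"dr":[0,0,0],"hand":0.8},{"linear":[0,0.04,0.005],"dr":[0,0,0],"hand":0.8},{"linear":[0,0.06,0.005],"dr":[0,0,0],"hand":0.8},{"linear":[0,0.07,0.005],"dr":[0,0,0],"hand":0.8},{"linear":[0,0.07,0.005],"dr":[0,0,0],"hand":0},{"linear":[0,0.07,0.005],"dr":[0,0,0],"hand":-1},{"linear":[0,0.07,0.005],"dr":[0,0,0],"hand":-1},{"linear":[0,0.07,0.005],"dr":[0,0,0],"hand":-1},{"linear":[0,0.07,0.005],"dr":[0,0,0],"hand":-1},{"linear":[0,0.07,0.005],"dr":[0,0,0],"hand":-1}]' 40
python3 -m crank '[{"linear":[0,-0.01,0],"dr":[0,0,0],"hand":-1},{"linear":[0,-0.022,0],"dr":[0,0,0],"hand":-1},{"linear":[0,-0.022,0],"dr":[0,0,0],"hand":-1},{"linear":[0,-0.022,0],"dr":[0,0,0],"hand":-1}]'
```

```text
t: 24.5
eef_pos: [0.5683, 0.3909, 0.179]
tool_rot: [0.706, -0.705, -0.042, 0.04]
contact_force: [-0.2, 0.9, 2.6]
gripper_width: 0.581
t: 24.83
eef_pos: [0.5682, 0.3907, 0.2011]
tool_rot: [0.706, -0.705, -0.042, 0.04]
contact_force: [-0.1, 0.1, -2.5]
gripper_width: 0.577
```

```bash
python3 -m crank '[{"linear":[-0.015,0,0],"dr":[0,0,0],"hand":-1},{"linear":[-0.035,0,0.001],"dr":[0,0,0],"hand":-1},{"linear":[-0.06,0,0.001],"dr":[0,0,0],"hand":-1},{"linear":[-0.085,0,0.002],"dr":[0,0,0],"hand":-1},{"linear":[-0.11,0,0.003],"dr":[0,0,0],"hand":-1},{"linear":[-0.11,-0.03,0.003],"dr":[0,0,0],"hand":-1},{"linear":[-0.11,-0.06,0.003],"dr":[0,0,0],"hand":-1},{"linear":[-0.11,-0.07,0.003],"dr":[0,0.6,0],"hand":-1}]'
python3 - <<'E'
from h import *
plan([.516,-.2195,.27],6)
for c in("top","side"):
    im,E=snap(c,c+"12.png")
    for r in bot.place_of(c,"box_mid")[:2]: print(c,r,atz(E,r["xy"],.049))
    for r in bot.cut_out(c,"mat_top")[:2]:
        ys,xs=np.nonzero(r["pixels"]); print(r["extent"],len(xs))
E
```

```text
t: 25.5
eef_pos: [0.4587, 0.3818, 0.2736]
tool_rot: [0.707, -0.705, -0.039, 0.036]
contact_force: [1.3, 0.0, -1.0]
gripper_width: 0.58
go [ 0.516  -0.2195  0.27  ] lin [-0.0064  0.0015 -0.6039] dr [-0.2   0.04  0.23]
top {'xy': [240.8, 276.8], 'score': 0.94} [0.40074079 0.16378643 0.049     ]
[205.7, 243.4, 285.3, 312.7] 2619
[155.0, 332.5, 201.5, 379.3] 1379
side {'xy': [261.9, 233.6], 'score': 0.98} [0.40540536 0.16031495 0.049     ]
[220.7, 219.1, 307.6, 280.9] 1525
[138.7, 212.0, 193.1, 261.3] 1541
```

Both cameras put the box within a few mm of the mat's centre. I'm carrying drum 3 to the drawer.

```bash
python3 -m crank '[{"linear":[0,0,-0.02],"dr":[0,0,0],"hand":-1},{"linear":[0,0,-0.05],"dr":[0,0,0],"hand":-1},{"linear":[0,0,-0.085],"dr":[0,0,0],"hand":-1},{"linear":[0,0,-0.12],"dr":[0,0,0],"hand":-1},{"linear":[0,0,-0.155],"dr":[0,0,0],"hand":-1},{"linear":[0,0,-0.19],"dr":[0,0,0],"hand":-1},{"linear":[0,0,-0.225],"dr":[0,0,0],"hand":-1},{"linear":[-0.002,0,-0.26],"dr":[0,0,0],"hand":-1},{"linear":[-0.003,0,-0.295],"dr":[0,0,0],"hand":-1},{"linear":[-0.003,0,-0.33],"dr":[0,0,0],"hand":-1}]'
python3 -m crank '[{"linear":[0,0,-0.035],"dr":[0,0,0],"hand":-1},{"linear":[-0.001,0,-0.07],"dr":[0,0,0],"hand":-1},{"linear":[-0.002,0,-0.105],"dr":[0,0,0],"hand":-1},{"linear":[-0.003,0,-0.14],"dr":[0,0,0],"hand":-1},{"linear":[-0.003,0,-0.175],"dr":[0,0,0],"hand":-1},{"linear":[-0.003,0,-0.21],"dr":[0,0,0],"hand":-1},{"linear":[-0.003,0,-0.24],"dr":[0,0,0],"hand":-1},{"linear":[-0.003,0,-0.265],"dr":[0,0,0],"hand":-1},{"linear":[-0.003,0,-0.274],"dr":[0,0,0],"hand":-1},{"linear":[-0.003,0,-0.274],"dr":[0,0,0],"hand":-1}]'
python3 - <<'E'
from h import *
im,E=snap("wrist","w13.png"); plan([.516,-.2195,.09],6)
for n,z in(("drawer_face",.1245),("drawer_in",.02),("drum2_mid",.0675)):
    for r in bot.place_of("wrist",n)[:2]: print(n,r,atz(E,r["xy"],z))
E
```

```text
t: 26.63
eef_pos: [0.4885, 0.0502, 0.2682]
tool_rot: [-0.706, 0.706, 0.036, -0.038]
contact_force: [0.5, -0.3, -1.0]
gripper_width: 0.58
t: 27.47
eef_pos: [0.5142, -0.2234, 0.2683]
tool_rot: [-0.706, 0.707, 0.035, -0.036]
contact_force: [0.1, 0.5, -1.2]
gripper_width: 0.58
go [ 0.516  -0.2195  0.09  ] lin [0.002  0.1784 0.0013] dr [-0.03 -0.1  -0.13]
drawer_face {'xy': [267.8, 105.9], 'score': 0.62} [ 0.42154642 -0.26969662  0.1245    ]
drawer_in {'xy': [286.5, 188.4], 'score': 0.56} [ 0.50215005 -0.25775228  0.02      ]
drum2_mid {'xy': [317.3, 302.0], 'score': 0.44} [ 0.61452377 -0.21182984  0.0675    ]
```

View pics/w13.png

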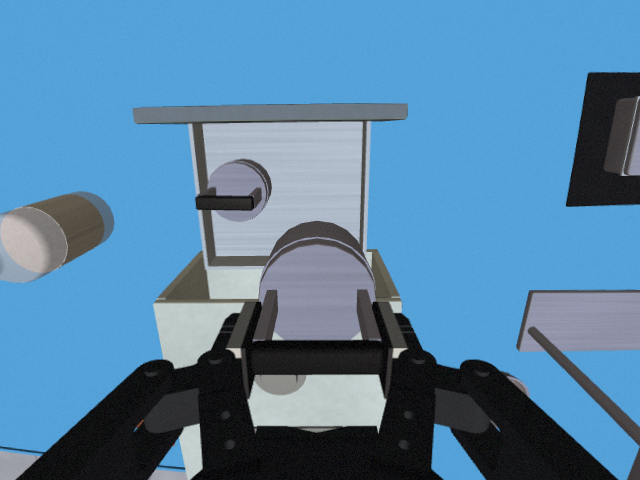

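Drum 2 stands upright in the drawer (240,195) and the right half is free. Lowering drum 3.

```bash
python3 -m crank '[{"linear":[0.002,0.03,0.001],"dr":[0,0,0],"hand":-1},{"linear":[0.002,0.06,0.001],"dr":[0,0,0],"hand":-1},{"linear":[0.002,0.09,0.001],"dr":[0,0,0],"hand":-1},{"linear":[0.002,0.12,0.001],"dr":[0,0,0],"hand":-1},{"linear":[0.002,0.145,0.001],"dr":[0,0,0],"hand":-1},{"linear":[0.002,0.165,0.001],"dr":[0,0,0],"hand":-1},{"linear":[0.002,0.178,0.001],"dr":[0,0,0],"hand":-1},{"linear":[0.002,0.183,0.001],"dr":[0,0,0],"hand":-1},{"linear":[0.002,0.183,0.001],"dr":[0,0,0],"hand":-1},{"linear":[0.002,0.183,0.001],"dr":[0,0,0],"hand":-1}]'
python3 -m crank '[{"linear":[0,0.001,0],"dr":[0,0,0],"hand":-1},{"linear":[0,0.002,0],"dr":[0,0,0],"hand":-1},{"linear":[0,0.002,0],"dr":[0,0,0],"hand":-1}]'
```

```text
t: 28.5
eef_pos: [0.5178, -0.2187, 0.0871]
tool_rot: [0.706, -0.706, -0.038, 0.037]
contact_force: [0.8, 0.6, -1.0]
gripper_width: 0.574
t: 28.75
eef_pos: [0.5177, -0.2194, 0.0853]
tool_rot: [-0.706, 0.706, 0.038, -0.037]
contact_force: [0.2, -0.1, -0.9]
gripper_width: 0.578
```

```bash
python3 -m crank '[{"linear":[0,0.002,0],"dr":[0,0,0],"hand":-1},{"linear":[0,0.003,0],"dr":[0,0,0],"hand":-1},{"linear":[0,0.003,0],"dr":[0,0,0],"hand":-1}]'
python3 -m crank '[{"linear":[0,0.001,0],"dr":[0,0,0],"hand":-1},{"linear":[0,0.0015,0],"dr":[0,0,0],"hand":-1},{"linear":[0,0.0015,0],"dr":[0,0,0],"hand":-1}]'
```

```text
t: 29.0
eef_pos: [0.5171, -0.2194, 0.0815]
tool_rot: [0.706, -0.706, -0.037, 0.037]
contact_force: [-0.3, -0.8, -1.9]
gripper_width: 0.578
t: 29.25
eef_pos: [0.5177, -0.2194, 0.0811]
tool_rot: [0.706, -0.706, -0.037, 0.037]
contact_force: [-2.3, 2.7, 8.4]
gripper_width: 0.58
```

```bash
python3 -m crank '[{"linear":[0,-0.001,0],"dr":[0,0,0],"hand":0.4},{"linear":[0,-0.001,0],"dr":[0,0,0],"hand":0.5},{"linear":[0,-0.001,0],"dr":[0,0,0],"hand":0.5},{"linear":[0,-0.001,0],"dr":[0,0,0],"hand":0.5},{"linear":[0,-0.03,0],"dr":[0,0,0],"hand":0.5},{"linear":[0,-0.07,0],"dr":[0,0,0],"hand":0.5},{"linear":[0,-0.11,0],"dr":[0,0,0],"hand":0.5},{"linear":[0,-0.15,0],"dr":[0,0,0],"hand":0.5},{"linear":[0,-0.19,0],"dr":[0,0,0],"hand":0},{"linear":[-0.03,-0.22,0],"dr":[0,0,0],"hand":-1}]'
python3 - <<'E'
from h import *
im,E=snap("wrist","w14.png")
for n,z in(("drawer_face",.1245),("drum2_mid",.0675),("drum3_mid",.0675)):
    for r in bot.place_of("wrist",n)[:2]: print(n,r,atz(E,r["xy"],z))
for c in("top","side"):
    snap(c,c+"14.png"); E=ext(c)
    for r in bot.place_of(c,"box_mid")[:1]: print(c,r,atz(E,r["xy"],.049))
plan([.375,-.275,.28],6)
E
```

```text
t: 30.08
eef_pos: [0.4926, -0.2212, 0.3031]
tool_rot: [-0.705, 0.707, 0.041, -0.037]
contact_force: [1.2, 0.6, 0.8]
gripper_width: 0.479
drawer_face {'xy': [268.9, 129.1], 'score': 0.6} [ 0.41953704 -0.27079166  0.1245    ]
drum2_mid {'xy': [238.3, 206.6], 'score': 0.8} [ 0.50625491 -0.30607643  0.0675    ]
drum2_mid {'xy': [245.6, 195.7], 'score': 0.23} [ 0.49324619 -0.29862056  0.0675    ]
drum3_mid {'xy': [317.1, 228.9], 'score': 0.55} [ 0.52214957 -0.2171126   0.0675    ]
top {'xy': [239.8, 278.1], 'score': 0.85} [0.39744879 0.16622265 0.049     ]
side {'xy': [261.9, 236.1], 'score': 0.77} [0.40102185 0.15229679 0.049     ]
go [ 0.375 -0.275  0.28 ] lin [-0.1177  0.0182 -0.041 ] dr [-0.04  0.07 -0.17]
```

View pics/w14.png

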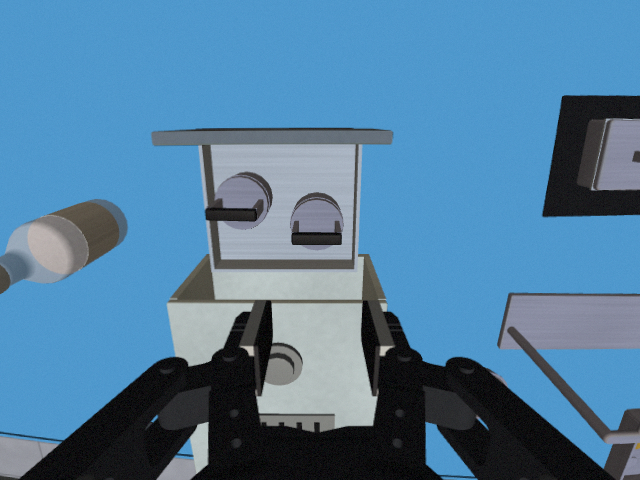

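Both drums stand upright, at (240,205) and (317,225), and the rack hooks in view are empty. Moving in front of the panel to push.

```bash
python3 -m crank '[{"linear":[-0.03,0.005,-0.01],"dr":[0,0,0],"hand":-1},{"linear":[-0.06,0.01,-0.02],"dr":[0,0,0],"hand":-1},{"linear":[-0.09,0.015,-0.03],"dr":[0,0,0],"hand":-1},{"linear":[-0.12,0.02,-0.041],"dr":[0,0,0],"hand":-1},{"linear":[-0.123,0.05,-0.041],"dr":[0,0,0],"hand":-1},{"linear":[-0.123,0.085,-0.041],"dr":[0,0,0],"hand":-1},{"linear":[-0.123,0.12,-0.041],"dr":[0,0,0],"hand":-1},{"linear":[-0.123,0.15,-0.041],"dr":[0,0,0],"hand":-1},{"linear":[-0.123,0.18,-0.041],"dr":[0,0,0],"hand":-1},{"linear":[-0.123,0.205,-0.041],"dr":[0,0,0],"hand":-1}]'
python3 -m crank '[{"linear":[0.006,0,0],"dr":[0,0,0],"hand":-1},{"linear":[0.012,0,0],"dr":[0,0,0],"hand":-1},{"linear":[0.018,0,0],"dr":[0,0,0],"hand":-1},{"linear":[0.024,0,0],"dr":[0,0,0],"hand":-1},{"linear":[0.03,0,0],"dr":[0,0,0],"hand":-1},{"linear":[0.036,0,0],"dr":[0,0,0],"hand":-1},{"linear":[0.042,0,0],"dr":[0,0,0],"hand":-1},{"linear":[0.048,0,0],"dr":[0,0,0],"hand":-1},{"linear":[0.054,0,0],"dr":[0,0,0],"hand":-1},{"linear":[0.06,0,0],"dr":[0,0,0],"hand":-1}]'
```

```text
t: 31.32
eef_pos: [0.3688, -0.2755, 0.0915]
tool_rot: [0.706, -0.706, -0.036, 0.039]
contact_force: [0.1, 0.8, 0.3]
gripper_width: -0.002
t: 32.15
eef_pos: [0.4295, -0.2698, 0.0946]
tool_rot: [0.706, -0.706, -0.037, 0.037]
contact_force: [-4.7, -0.6, 3.0]
gripper_width: 0.002
```

```bash
python3 -m crank '[{"linear":[0.006,0,0],"dr":[0,0,0],"hand":-1},{"linear":[0.013,0,0],"dr":[0,0,0],"hand":-1},{"linear":[0.02,0,0],"dr":[0,0,0],"hand":-1},{"linear":[0.027,0,0],"dr":[0,0,0],"hand":-1},{"linear":[0.034,0,0],"dr":[0,0,0],"hand":-1},{"linear":[0.041,0,0],"dr":[0,0,0],"hand":-1},{"linear":[0.048,0,0],"dr":[0,0,0],"hand":-1},{"linear":[0.055,0,0],"dr":[0,0,0],"hand":-1},{"linear":[0.062,0,0],"dr":[0,0,0],"hand":-1},{"linear":[0.068,0,0],"dr":[0,0,0],"hand":-1}]'
python3 -m crank '[{"linear":[0.006,0,0],"dr":[0,0,0],"hand":-1},{"linear":[0.012,0,0],"dr":[0,0,0],"hand":-1},{"linear":[0.018,0,0],"dr":[0,0,0],"hand":-1},{"linear":[0.024,0,0],"dr":[0,0,0],"hand":-1},{"linear":[0.03,0,0],"dr":[0,0,0],"hand":-1},{"linear":[0.035,0,0],"dr":[0,0,0],"hand":-1},{"linear":[0.039,0,0],"dr":[0,0,0],"hand":-1},{"linear":[0.042,0,0],"dr":[0,0,0],"hand":-1},{"linear":[0.045,0,0],"dr":[0,0,0],"hand":-1},{"linear":[0.045,0,0],"dr":[0,0,0],"hand":-1}]'
```

```text
t: 32.98
eef_pos: [0.4979, -0.2623, 0.0944]
tool_rot: [0.706, -0.706, -0.037, 0.037]
contact_force: [-5.2, 1.5, 3.2]
gripper_width: -0.001
t: 33.82
eef_pos: [0.5414, -0.2576, 0.0942]
tool_rot: [0.707, -0.706, -0.036, 0.038]
contact_force: [-6.3, 2.0, 3.9]
gripper_width: 0.002
```

```bash
python3 -m crank '[{"linear":[0.003,0,0],"dr":[0,0,0],"hand":-1},{"linear":[0.006,0,0],"dr":[0,0,0],"hand":-1},{"linear":[0.009,0,0],"dr":[0,0,0],"hand":-1},{"linear":[0.012,0,0],"dr":[0,0,0],"hand":-1},{"linear":[0.014,0,0],"dr":[0,0,0],"hand":-1},{"linear":[0.016,0,0],"dr":[0,0,0],"hand":-1},{"linear":[0.016,0,0],"dr":[0,0,0],"hand":-1}]'
```

```text
t: 34.4
eef_pos: [0.5582, -0.2559, 0.0942]
tool_rot: [0.706, -0.706, -0.037, 0.037]
contact_force: [-3.4, 1.1, 0.6]
gripper_width: 0.003
```

```bash
python3 -m crank '[{"linear":[0.002,0,0],"dr":[0,0,0],"hand":-1},{"linear":[0.004,0,0],"dr":[0,0,0],"hand":-1},{"linear":[0.006,0,0],"dr":[0,0,0],"hand":-1},{"linear":[0.006,0,0],"dr":[0,0,0],"hand":-1}]'
```

```text
t: 34.73
eef_pos: [0.5618, -0.2556, 0.0942]
tool_rot: [0.707, -0.706, -0.036, 0.038]
contact_force: [-10.2, 3.0, 5.1]
gripper_width: -0.006
```

```bash
python3 -m crank '[{"linear":[0.002,0,0],"dr":[0,0,0],"hand":-1},{"linear":[0.004,0,0],"dr":[0,0,0],"hand":-1},{"linear":[0.004,0,0],"dr":[0,0,0],"hand":-1}]'
```

```text
t: 34.98
eef_pos: [0.5618, -0.2555, 0.0941]
tool_rot: [0.708, -0.705, -0.033, 0.04]
contact_force: [-20.8, 4.8, 15.5]
gripper_width: -0.003
```

At the end stop (20 N, no further travel). Backing off slowly.

```bash
python3 -m crank '[{"linear":[-0.004,0,0],"dr":[0,0,0],"hand":-1},{"linear":[-0.008,0,0],"dr":[0,0,0],"hand":-1},{"linear":[-0.013,0,0],"dr":[0,0,0],"hand":-1},{"linear":[-0.018,0,0],"dr":[0,0,0],"hand":-1},{"linear":[-0.025,0,0],"dr":[0,0,0],"hand":-1},{"linear":[-0.035,0,0],"dr":[0,0,0],"hand":-1}]'
python3 -m crank '[{"linear":[-0.03,0,0],"dr":[0,0,0],"hand":-1},{"linear":[-0.06,-0.02,0],"dr":[0,0,0],"hand":-1},{"linear":[-0.06,-0.06,0],"dr":[0,0,0],"hand":-1},{"linear":[-0.06,-0.1,0],"dr":[0,0,0],"hand":-1},{"linear":[-0.06,-0.14,0],"dr":[0,0,0],"hand":-1},{"linear":[-0.06,-0.18,0],"dr":[0,0,0],"hand":-1},{"linear":[-0.06,-0.22,0],"dr":[0,0,0],"hand":-1},{"linear":[-0.06,-0.22,0],"dr":[0,0,0],"hand":-1}]'
python3 - <<'E'
from h import *
im,E=snap("wrist","w15.png")
for r in bot.place_of("wrist","drawer_face")[:2]: print(r,atz(E,r["xy"],.1245))
im,E=snap("side","side15.png"); bot.read_camera("top"); 
for r in bot.place_of("side","drawer_face")[:2]: print(r,atz(E,r["xy"],.1245))
for c in("top","side"):
    E=ext(c)
    for n,z in(("box_mid",.049),("saline",0),("bowl",0),("jar",0)):
        for r in bot.place_of(c,n)[:1]: print(c,n,np.round(r["xy"],1),atz(E,r["xy"],z).round(3))
E
```

```text
t: 35.48
eef_pos: [0.534, -0.2592, 0.095]
tool_rot: [-0.706, 0.706, 0.038, -0.037]
contact_force: [0.1, -0.2, 0.4]
gripper_width: 0.001
t: 36.15
eef_pos: [0.4761, -0.268, 0.3227]
tool_rot: [-0.705, 0.708, 0.042, -0.032]
contact_force: [1.3, -1.9, 0.2]
gripper_width: 0.001
{'xy': [322.6, 295.3], 'score': 0.69} [ 0.57031368 -0.25183499  0.1245    ]
{'xy': [420.6, 291.3], 'score': 0.68} [ 0.57465932 -0.25022913  0.1245    ]
{'xy': [453.2, 302.7], 'score': 0.63} [ 0.61170235 -0.31128885  0.1245    ]
top box_mid [242.9 275.4] [0.404 0.159 0.049]
top bowl [292.9 147.6] [0.751 0.04  0.   ]
top jar [133.  287.9] [0.369 0.457 0.   ]
side box_mid [265.5 234.6] [0.411 0.152 0.049]
side saline [487.9 413.5] [ 0.56  -0.502  0.   ]
side jar [205.1 190.2] [ 0.371  0.462 -0.   ]
```

View pics/side15.png

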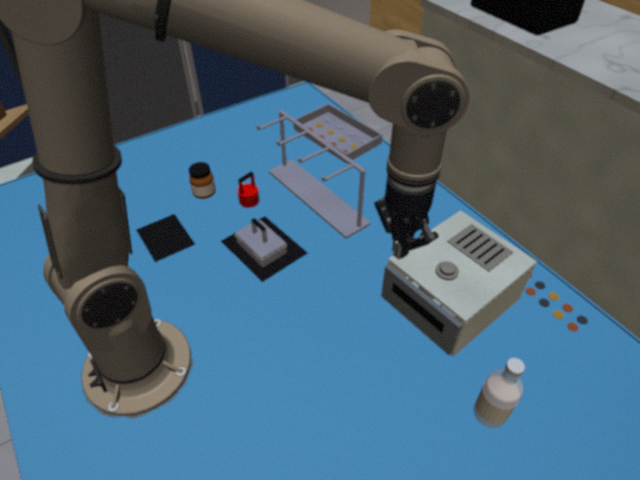

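View pics/w15.png

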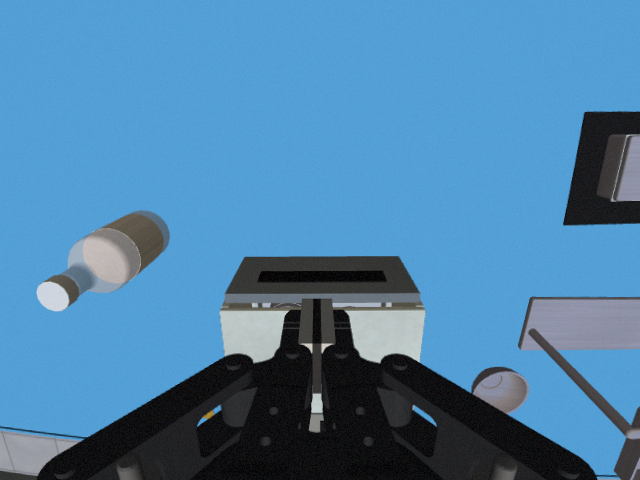

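The drawer is shut and stayed shut after release (panel at 322,295). The box is central on the mat (264,242), the rack is empty, and the bottle, bowl and jar stand where they were.

```bash
python3 -c "
from h import *
im,E=snap('top')
for r in bot.place_of('top','box_mid')[:1]: print(atz(E,r['xy'],.049))
print(bot.hand_in())"
```

```text
[0.40059593 0.15622667 0.049     ]
the job is handed in; nothing more can be done
None
```

The job is done and handed in after about 36 s of robot time; the interface gave no verdict.

- **Latch:** I pressed the button and the drawer sprang fully open with the arm clear of it.
- **Box:** It is on the larger black mat. My last top-camera reading puts it within about 4 mm of the mat's centre.
- **Drums:** Only drums 2 and 3 were on the rack. Both stood upright in the drawer in the last picture before closing, and the rack is now empty. The red look-alike was not touched.
- **Drawer:** I pushed it to its end stop (about 20 N, no further travel). It stayed shut after I let go.
- **Other items:** The bottle, bowl and jar stand where they were in the final pictures.

**Checks that disagreed or are missing:**
- Single network readings of the box varied by up to about 10 mm between cameras, well inside the 35 mm limit.
- The last top picture gave no bottle reading and the last side picture gave no bowl reading; each was seen by the other camera.
- The drums could not be seen once the drawer was shut, so their final upright state rests on the picture taken before a slow push.

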